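# Gauge the mandrel bracket's bushing

### The job

Check the bronze bushing of the mandrel bracket for wear with the double-ended plug gauge that lies in the wooden rest: slide the long, thinner go end fully home until the cap behind it meets the bushing, keep it there a moment and draw it out; then offer the short, thicker no-go end squarely to the same bore, press it lightly into the lead-in for a moment and confirm that it is refused. Never force or drop the gauge, lay it back in the rest, level in both notches either way round, and leave the other things on the bench alone.

Things in the scene. Friction and masses are not known exactly. Their poses are not given: they have to be found in the camera images.
- gauge: Double-ended steel plug gauge, 146 mm long, 0.3 kg, lying level in the rest. Origin: mid-handle on the axis; x axis along the gauge to the go end. Handle: bare hexagon 20 mm across flats, x = -36 to 36 mm, two flats upright (normals +-y) at the start: grip there. A dark round cap, 32 mm diameter, at each end of it (x = 36 to 50 and -36 to -50 mm), then the go and no-go cylinders.
- go_tip (a point): centre of the free face of the go end (cylinder of 19 mm diameter, 30 mm long, x = 50 to 80 mm of the gauge); 80 mm from the gauge's origin
- go_shoulder (a point): centre of the ring face of the cap behind the go end (where the go cylinder leaves the cap), 50 mm from the gauge's origin
- nogo_tip (a point): centre of the free face of the no-go end (cylinder of 22 mm diameter, 16 mm long, x = -50 to -66 mm of the gauge); 66 mm from the gauge's origin on its -x side
- bracket: Grey cast mandrel bracket bolted to the bench: foot 84 (x) by 120 (y) by 8 mm, upright 26 mm thick, round housing of 54 mm diameter, its top 97 mm above the bench, holding an eccentric bronze bushing, 30 mm long, 39 mm outside, bore 20 mm. Origin under the middle of the foot; the bore runs level along its x axis, right through; both faces are alike, either may be used for either end.
- bracket_bore (a point): Centre of the housing, 70 mm above the bench, x axis along the bore. Bushing faces 15 mm either side; at each mouth a tapered lead-in, 26 mm diameter at the face to 20 mm, 4.5 mm deep. The bushing is eccentric and locked at an unknown angle: the bore's axis is parallel to x but lies 4 mm from this point in some direction across it, which readings do not show. Rigidly held.
- rest: Wooden gauge rest fixed to the bench: base board 124 (x) by 72 (y) by 12 mm; two upright plates, 8 mm thick, at x = +-43 mm, 50 mm wide, 48 mm high, with 90-degree V-notches open to above that carry the gauge's caps. Between the plates the space under the handle is free down to the base board.
- rest_seat (a point): where the gauge's origin lies when it rests in the notches: 52 mm above the bench, x axis along the gauge
- spool: bystander: clear plastic spool of steel wire, 66 mm diameter, 32 mm high, standing on its flange; origin under its centre
- dish: bystander: small glass dish, 62 mm diameter, 38 mm high; origin under its centre
- pliers: bystander: pliers with black grips lying flat, about 145 mm long, 70 mm wide, 14 mm high; origin at the pivot, jaws to +x
Things that resemble listed ones, but are neither listed nor needed, are in the scene too. There is more than one size of the gauge; the job needs the smallest. Of the things shaped like the rest, the wooden one is meant.

How it is judged:
By the outcome, as a careful person would: the job done as asked, in the order asked, and still so for the second after the job is handed in, with the robot touching nothing.
It also fails if it takes over 72 s, if anything falls off the work surface, if the arm or the gripper's body presses on something with over 40 N, if the wrist force passes 120 N, or if a joint passes its speed limit or range.

### The arm

A 6-joint arm with a two-finger parallel gripper is mounted at the origin on the work surface. World frame = base frame: x ahead of the robot, y to its left, z up, the work surface at z = 0. Lengths are in m, angles in rad, forces in N, time in s.
With the tool pointing down it reaches from about 0.275 to 0.875 m from the base axis. Payload 12.5 kg.
Tool frame: the origin (TCP) lies between the finger pads; the fingertips stand 17 mm ahead of it and the grasp point (between the pads) lies 2 mm behind it; x points along the fingers, z is the direction in which the jaws open and shut, and the axes are right-handed (so a half turn about x gives the same grasp; the last joint's range is limited). The gripper opens to 85 mm and grips with 20 to 120 N. Pads are 22 mm wide; open, the fingers measure 114 mm over their backs; the gripper's body (76 mm by 85 mm) begins 54 mm behind the grasp point. The pads swing forward as they close: fully open they stand 13 mm farther back than shut.
Start: joints at [1.178, 0.351, 1.652, -0, 1.139, -0.085], TCP at [0.167, 0.524, 0.248] pointing down, gripper open.
Joint ranges: [-2.75, 2.75], [-0.79, 2.1], [0.01, 2.65], [-1.57, 4.71], [0.07, 3.14], [-2.87, 2.87]. Speed limits (rad/s): [2.22, 2.22, 2.79, 3.14, 3.14, 3.14].

### API

Orientations are given as a 3x3 rotation matrix whose columns are the frame's x, y, z axes.
In Python, from workcell import ctrl, snapshot, models gives the robot as it stands.
- The arm moves only by the tool apply_moves, never from a script. Its argument "increments" is a list of rows, each an object of numbers: "grip": the finger opening in cm, from 0 to 8.54; "dx", "dy", "dz": the shift along the tool's x, y, z in cm; "spin": the turn about the tool's x in degrees. In form: [{"grip": .., "dx": .., "dy": .., "dz": .., "spin": ..}, ...]. A call has exactly 5 rows; each row shifts and turns the pose as measured when the row begins, along the tool's axes as they then stand; what a row does not reach is not made up. A row lasts 1/10 s, in which the tool goes at most 50 mm and 8.59 degrees, less where a joint would pass 70% of its speed; a pose out of reach is approached as far as the arm can. A call is refused whole if a number of a shift passes 5 or a number of a turn 8.59, either way. A call with a gripper value outside its range is refused whole. The fingers move at their own pace and stop on an object; the grip force is fixed at half the most. Time passes only in rows, so rows that do not move let the fingers close, or fill a call up. It gives the time, the measured TCP pose, the force and the opening at its end, in the units of the state.
- ctrl.sense(): the state, without advancing time (a new reading comes with each control period).
- snapshot(name): name is "side" or "top"; returns a dict with "image" (480x640x3 uint8, red, green, blue), "range_z" (480x640 float32, m along the optical axis (not along the pixel's ray), 0 where there is no reading), "intrinsics" (3x3 intrinsics, pixels), "D" ([k1, k2, p1, p2, k3] as OpenCV has them; the pictures are not rectified), "world_from_camera" (4x4, takes a point from camera to world coordinates). Camera axes: x right, y down, z forward; pixel columns grow to the right and rows downward; lengths in m; the calibration is good to about 2 mm. A picture is of the moment at which its call begins.
- ctrl.job_done(): hands the job in, once; it reports no verdict.
Trained networks look in a picture, given as the dict that the camera call returned (one of the last four; its "shot" number tells which), for a name from the list of things; names that differ only in an ending like _2 or _b are one class to them, and where a whole thing is asked for, a point or a joint stands for the part that bears it (a point fixed in the world has none). Each returns a list of dicts, best first, with "p" (0 to 1); they miss things now and then, are a little off and sometimes report something else, mostly with a low value. They report only what shows in the picture. A call takes as long as a camera call. They do not tell look-alikes from the thing itself.
- models.boxes_of(picture, target): "bbox" ([left, top, right, bottom] in pixels, round what is visible of it).
The state is a dict: "time": time; "qpos": joint angles; "qvel": joint speeds; "effort": joint torques, N m; "position": TCP position; "orientation": TCP orientation; "force": force on the tool from outside, world axes, zero at the start; "ft_torque": the same for the moment, N m; "width": opening from 0.0 (shut) to 1.0 (fully open).
Only numpy, scipy, OpenCV 4.12 (cv2) and the standard library are available. Lean on these libraries where they do the work, as an engineer would, in place of code of your own. Each camera call takes 0.05 s, during which the arm holds its last target. There are 200 camera calls.

## Working session

There is one attempt and no reset: what is moved stays moved. The work goes in short steps, Python scripts to look and compute and a tool call to move; the robot and the scene stay as the last step left them, time stands still between calls to the robot, and variables do not carry over. Pictures are saved under pics/ and viewed, about 8 in all and at most 12, crops included, and the job is handed in when it is done.

Besides the shell and the picture viewer there is one more tool, called after "Request:" as name([rows], argument=value, ...), one row to a line, values as JSON. apply_moves: Moves the arm, as the interface text tells. Its arguments: {"type":"object","properties":{"increments":{"type":"array","items":{"type":"object","properties":{"grip":{"type":"number"},"dx":{"type":"number"},"dy":{"type":"number"},"dz":{"type":"number"},"spin":{"type":"number"}}}}},"required":["increments"]}

```bash
mkdir -p pics; ls
cat > h.py <<'E'
import numpy as np, cv2, pickle
from workcell import ctrl, snapshot, models
def save(n,im,s=1):
    im=cv2.cvtColor(im,cv2.COLOR_RGB2BGR)
    if s!=1: im=cv2.resize(im,None,fx=s,fy=s,interpolation=cv2.INTER_CUBIC)
    cv2.imwrite(f'pics/{n}.png',im)
def cloud(p):
    h,w=p['range_z'].shape
    uv=np.stack(np.meshgrid(np.arange(w),np.arange(h)),-1).reshape(-1,1,2).astype(np.float64)
    n=cv2.undistortPoints(uv,np.array(p['intrinsics']),np.array(p['D'])).reshape(h,w,2)
    z=p['range_z'][...,None].astype(float)
    c=np.concatenate([n*z,z],-1); T=np.array(p['world_from_camera'])
    W=c@T[:3,:3].T+T[:3,3]; W[p['range_z']==0]=np.nan
    return W
def proj(p,X):
    T=np.linalg.inv(np.array(p['world_from_camera']))
    return cv2.projectPoints(np.array(X,float).reshape(-1,1,3),cv2.Rodrigues(T[:3,:3])[0],T[:3,3],np.array(p['intrinsics']),np.array(p['D']))[0].reshape(-1,2)
def st():
    s=ctrl.sense(); print('t',round(s['time'],2),'pos',np.round(s['position'],4),'F',np.round(s['force'],1),'w',round(s['width'],3)); print(np.round(s['orientation'],3).tolist(),np.round(s['qpos'],2)); return s
E
python3 - <<'E'
from h import *
st()
for n in ['top','side']:
    p=snapshot(n); save(n,p['image']); pickle.dump(p,open(n+'.pkl','wb'))
    W=cloud(p); print(n,np.round(p['world_from_camera'],3).tolist(),np.round(p['intrinsics'],1).tolist())
    for t in ['gauge','bracket','rest','spool','dish','pliers']:
        for b in models.boxes_of(p,t)[:4]:
            l,tp,r,bt=[int(v) for v in b['bbox']]
            print(t,round(b['p'],2),[l,tp,r,bt],np.round(W[(tp+bt)//2,(l+r)//2],3))
E
```

```text
pics
t 0.0 pos [0.1665 0.5239 0.2477] F [-0.2  0.3 -0.5] w 1.002
[[-0.0, -0.953, 0.303], [-0.001, 0.303, 0.953], [-1.0, 0.0, -0.001]] [ 1.18  0.35  1.65 -0.    1.14 -0.08]
top [[0.014, -0.995, 0.097, 0.385], [-1.0, -0.014, 0.001, -0.179], [-0.0, -0.097, -0.995, 1.411], [0.0, 0.0, 0.0, 1.0]] [[506.7, 0.0, 324.8], [0.0, 506.7, 242.5], [0.0, 0.0, 1.0]]
gauge 0.89 [174, 278, 232, 336] [0.34  0.149 0.035]
gauge 0.61 [458, 236, 534, 261] [ 0.511 -0.645  0.036]
gauge 0.57 [307, 239, 361, 259] [ 0.5   -0.202  0.061]
bracket 0.84 [183, 195, 224, 239] [0.588 0.162 0.018]
rest 0.77 [316, 166, 365, 210] [ 0.676 -0.218  0.013]
rest 0.74 [310, 229, 361, 269] [ 0.499 -0.205  0.065]
rest 0.4 [309, 234, 362, 260] [ 0.505 -0.205  0.066]
spool 0.64 [260, 168, 284, 195] [ 0.689 -0.028  0.029]
dish 0.86 [235, 165, 261, 188] [0.708 0.043 0.006]
pliers 0.85 [253, 268, 300, 309] [ 0.394 -0.043 -0.006]
side [[0.768, -0.486, 0.417, -0.15], [-0.641, -0.58, 0.502, -0.987], [-0.002, -0.653, -0.757, 1.315], [0.0, 0.0, 0.0, 1.0]] [[582.6, 0.0, 317.9], [0.0, 582.6, 239.1], [0.0, 0.0, 1.0]]
gauge 0.95 [294, 247, 342, 272] [ 0.497 -0.209  0.058]
gauge 0.92 [170, 216, 236, 230] [0.333 0.132 0.035]
gauge 0.74 [410, 338, 463, 404] [ 0.503 -0.654  0.037]
bracket 0.65 [245, 163, 286, 197] [0.585 0.161 0.036]
rest 0.78 [344, 225, 389, 256] [ 0.675 -0.216  0.012]
rest 0.62 [297, 258, 346, 289] [ 0.493 -0.226  0.014]
spool 0.62 [319, 188, 342, 214] [ 0.687 -0.038  0.029]
dish 0.79 [309, 177, 327, 197] [0.712 0.049 0.009]
pliers 0.65 [244, 231, 268, 273] [ 0.406 -0.032 -0.006]
pliers 0.25 [296, 247, 347, 272] [ 0.5   -0.218  0.063]
```

Run:
```python
from h import *
p=pickle.load(open('top.pkl','rb')); s=pickle.load(open('side.pkl','rb'))
a=cv2.resize(p['image'][150:350,160:560],(800,400),interpolation=cv2.INTER_CUBIC)
save('a',a)
b=cv2.resize(s['image'][150:420,150:480],(733,600),interpolation=cv2.INTER_CUBIC); save('b',b)
```

```text
(no output)
```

View pics/a.png

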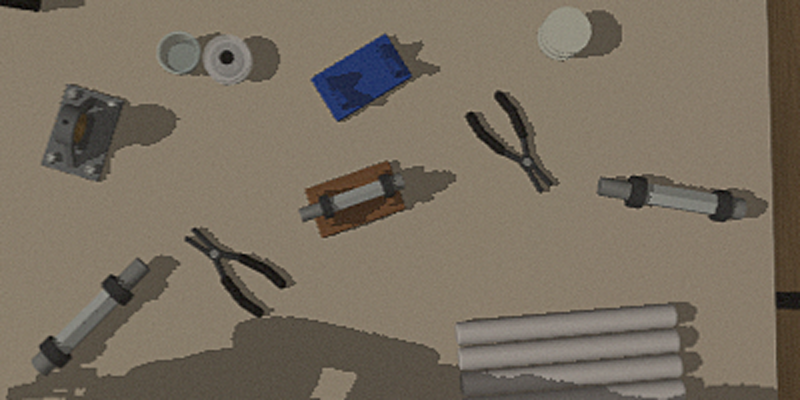

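View pics/b.png

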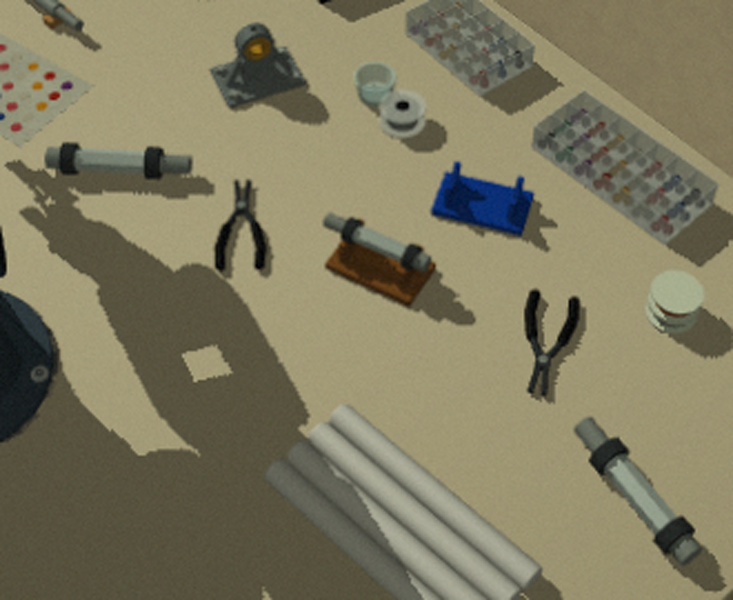

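Candidates for the gauge are the one in the wooden rest (top ~334,249; side ~318,258), a larger one at left (top 203,307) and a larger one at right (top 496,248). I choose the smallest, which is the one in the wooden rest. The blue rest (top 340,188) is a decoy. The longer end, toward +y, looks like the go end.

```bash
cat >> h.py <<'E'
def avg(n,k=6):
    ps=[snapshot(n) for _ in range(k)]; p=dict(ps[-1])
    p['image']=np.mean([q['image'] for q in ps],0)
    z=np.array([q['range_z'] for q in ps],float); z[z==0]=np.nan
    p['range_z']=np.nan_to_num(np.nanmedian(z,0)); return p
E
python3 - <<'E' 2>/dev/null
from h import *
P={}
for n in ['top','side']:
    p=avg(n); P[n]=p; pickle.dump(p,open(n+'A.pkl','wb')); W=cloud(p); X=W.reshape(-1,3)
    X=X[~np.isnan(X[:,0])]
    def near(c,r): return X[np.hypot(X[:,0]-c[0],X[:,1]-c[1])<r]
    t=near((.5,-.35),.03); print(n,'table z',np.round([np.median(t[:,2]),t[:,2].std()],4))
    g=near((.5,-.205),.1); g=g[g[:,2]>.045]
    c=g[:,:2].mean(0); u=np.linalg.svd(g[:,:2]-c)[2][0]; u*=np.sign(u[1])
    s=(g[:,:2]-c)@u; v=(g[:,:2]-c)@[-u[1],u[0]]
    print('gauge n',len(g),'dir',u,'ends',(c+u*s.min()).round(4),(c+u*s.max()).round(4),s.max()-s.min(),'maxz',g[:,2].max())
    for lo in np.arange(s.min(),s.max(),.008):
        m=(s>=lo)&(s<lo+.008); 
        if m.any(): print(round(lo,3),np.round([v[m].min(),v[m].max(),g[m,2].max(),np.median(v[m])],4),m.sum())
    b=near((.586,.163),.09); f=b[(b[:,2]>.004)]
    r=cv2.minAreaRect((f[:,:2]*1000).astype(np.float32)); print('foot rect',r)
    hgt=b[b[:,2]>.055]; print('housing mean',hgt.mean(0).round(4),len(hgt),'maxz',hgt[:,2].max(), cv2.minAreaRect((hgt[:,:2]*1000).astype(np.float32)))
def crop(p,c,r,s):
    im=np.clip(p['image'][c[1]-r:c[1]+r,c[0]-r:c[0]+r],0,255).astype(np.uint8)
    im=cv2.resize(im,(s,s),interpolation=cv2.INTER_CUBIC); return np.clip(im.astype(float)*1.5,0,255).astype(np.uint8)
save('c',np.hstack([crop(P['side'],(265,178),25,400),crop(P['side'],(318,265),32,400)]))
E
```

```text
top table z [-0.0003  0.0014]
gauge n 496 dir [-0.34136816  0.93992967] ends [ 0.5262 -0.2735] [ 0.4765 -0.1368] 0.14551208959411718 maxz 0.07003876167651879
-0.07 [-0.0114  0.0098  0.0632  0.0005] 25
-0.062 [-0.0113  0.0099  0.0669 -0.    ] 22
-0.054 [-0.0247  0.024   0.0698  0.0009] 47
-0.046 [-0.024   0.0223  0.07    0.0007] 41
-0.038 [-0.0104  0.0093  0.065   0.0001] 25
-0.03 [-0.0104  0.0095  0.0637  0.    ] 23
-0.022 [-0.0105  0.0089  0.0636 -0.0005] 24
-0.014 [-0.01    0.0094  0.0636  0.0002] 22
-0.006 [-0.0091  0.0093  0.0644  0.0002] 22
0.002 [-0.01    0.0094  0.0643  0.0006] 23
0.01 [-0.0101  0.0095  0.0643  0.    ] 24
0.018 [-0.0103  0.0093  0.0643  0.0004] 23
0.026 [-0.0146  0.0135  0.0672  0.0008] 26
0.034 [-0.0242  0.0245  0.0688  0.001 ] 52
0.042 [-0.0249  0.0237  0.0694 -0.0002] 30
0.05 [-0.0092  0.0086  0.0639  0.0002] 22
0.058 [-0.0095  0.0086  0.0623  0.0001] 20
0.066 [-0.0096  0.0084  0.0622  0.0001] 22
0.074 [-0.0065  0.0021  0.0613 -0.004 ] 3
foot rect ((593.7194213867188, 182.47207641601562), (102.94965362548828, 123.37105560302734), 74.13484954833984)
housing 
[... 719 characters left out ...]
-0.0131  0.0049  0.0636  0.0011] 22
0.011 [-0.0151  0.0063  0.0628  0.0011] 23
0.019 [-0.0155  0.0056  0.0642  0.0008] 24
0.027 [-0.0187  0.0092  0.0699 -0.0003] 33
0.035 [-0.0279  0.0207  0.0693  0.0044] 37
0.043 [-0.015   0.0187  0.0689  0.0058] 22
0.051 [-0.0127  0.0052  0.0633  0.0006] 18
0.059 [-0.0134  0.0049  0.0634 -0.0005] 17
0.067 [-0.0101  0.0055  0.0625  0.0002] 18
0.075 [-0.0118  0.003   0.0611 -0.0005] 8
foot rect ((586.3667602539062, 155.3669891357422), (114.39456939697266, 121.98998260498047), 69.77059173583984)
housing mean [0.5898 0.1653 0.0805] 232 maxz 0.10144646164116544 ((592.5735473632812, 170.07052612304688), (33.435768127441406, 52.19550704956055), 75.75259399414062)
```

View pics/c.png

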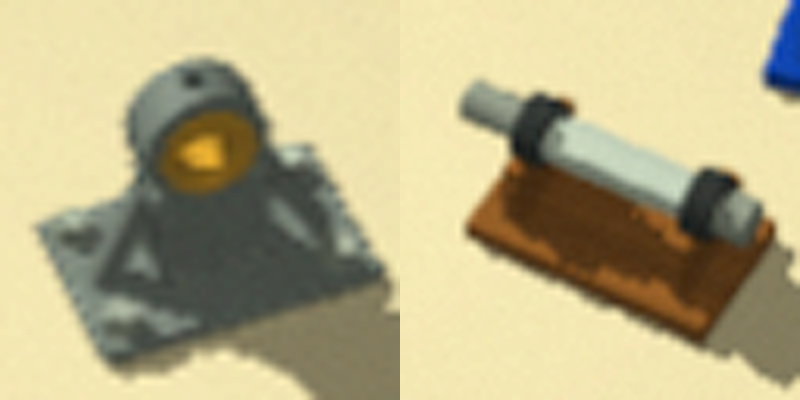

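The close crop confirms the choice: the gauge in the wooden rest has its longer, thin end (crop ~480,100) at the far +y side. On the bracket, the bronze bushing is at crop (208,150), with a bright lit patch inside at (201,152). I'll move first and refine the bracket later.

```bash
cat >> h.py <<'E'
def to(x,y,z,psi):
    """shift needed in tool axes (cm) now, and spin (deg); psi = world angle of tool z"""
    s=st(); R=np.array(s['orientation']); d=R.T@(np.array([x,y,z])-s['position'])*100
    cur=np.degrees(np.arctan2(R[1,2],R[0,2])); sp=(cur-psi+180)%360-180
    a=np.radians(sp); c,q=np.cos(a),np.sin(a)
    print('dx,dy,dz now',d.round(2),'after spin',np.round([d[0],c*d[1]+q*d[2],-q*d[1]+c*d[2]],2),'spin',round(sp,2),'psi',round(cur,2))
E
echo
```

Request:
apply_moves([
  {"grip": 5,"spin": 8.5},
  {"grip": 5,"spin": 8.5},
  {"grip": 5,"spin": 8.5},
  {"grip": 5,"spin": 8.5},
  {"grip": 5,"spin": 8.5},
])

```text
$.increments[0]: bad value
```

```bash
python3 -c "
from h import *
to(.504,-.212,.15,20)"
```

```text
t 1.3 pos [0.1666 0.5241 0.2483] F [-0.1  0.5 -0. ] w 1.002
[[-0.0, -0.953, 0.303], [-0.0, 0.303, 0.953], [-1.0, 0.0, -0.0]] [ 1.18  0.35  1.65  0.    1.14 -0.08]
dx,dy,dz now [  9.83 -54.46 -59.94] after spin [  9.83 -80.72   6.53] spin 52.37 psi 72.37
```

Request:
apply_moves([
  {"grip": 5,"dx": 0,"dy": 0,"dz": 0,"spin": 8.5},
  {"grip": 5,"dx": 0,"dy": 0,"dz": 0,"spin": 8.5},
  {"grip": 5,"dx": 0,"dy": 0,"dz": 0,"spin": 8.5},
  {"grip": 5,"dx": 0,"dy": 0,"dz": 0,"spin": 8.5},
  {"grip": 5,"dx": 0,"dy": 0,"dz": 0,"spin": 8.5},
])

```text
time: 1.8
position: [0.1666, 0.5241, 0.2483]
orientation: [[-0.0, -0.488, 0.873], [-0.0, 0.873, 0.488], [-1.0, 0.0, -0.0]]
force: [0.5, -0.1, 0.5]
width: 0.587
```

Request:
apply_moves([
  {"grip": 5,"dx": 0,"dy": -5,"dz": 0,"spin": 5},
  {"grip": 5,"dx": 0,"dy": -5,"dz": 0,"spin": 5},
  {"grip": 5,"dx": 0,"dy": -5,"dz": 0,"spin": 0},
  {"grip": 5,"dx": 0,"dy": -5,"dz": 0,"spin": 0},
  {"grip": 5,"dx": 0,"dy": -5,"dz": 0,"spin": 0},
])

```text
time: 2.3
position: [0.2587, 0.2931, 0.2474]
orientation: [[0.001, -0.323, 0.947], [0.002, 0.947, 0.323], [-1.0, 0.002, 0.002]]
force: [1.6, -0.7, 0.4]
width: 0.585
```

Request:
apply_moves([
  {"grip": 5,"dx": 0,"dy": -5,"dz": 0,"spin": 0},
  {"grip": 5,"dx": 0,"dy": -5,"dz": 0,"spin": 0},
  {"grip": 5,"dx": 0,"dy": -5,"dz": 0,"spin": 0},
  {"grip": 5,"dx": 0,"dy": -5,"dz": 0,"spin": 0},
  {"grip": 5,"dx": 0,"dy": -5,"dz": 0,"spin": 0},
])

```text
time: 2.8
position: [0.3377, 0.0557, 0.2484]
orientation: [[0.007, -0.325, 0.946], [0.003, 0.946, 0.325], [-1.0, 0.001, 0.007]]
force: [1.7, 0.6, -0.3]
width: 0.587
```

```bash
python3 -c "
from h import *
to(.504,-.212,.15,20)"
```

```text
t 2.8 pos [0.3377 0.0557 0.2484] F [ 1.7  0.6 -0.3] w 0.587
[[0.007, -0.325, 0.946], [0.003, 0.946, 0.325], [-1.0, 0.001, 0.007]] [ 0.02 -0.05  2.13  0.    1.05 -0.31]
dx,dy,dz now [  9.86 -30.73   6.95] after spin [  9.86 -30.85   6.4 ] spin -1.02 psi 18.98
```

Request:
apply_moves([
  {"grip": 5,"dx": 0.5,"dy": -4.8,"dz": 1,"spin": -1},
  {"grip": 5,"dx": 1,"dy": -4.8,"dz": 1,"spin": 0},
  {"grip": 5,"dx": 1,"dy": -4.8,"dz": 1,"spin": 0},
  {"grip": 5,"dx": 1,"dy": -4.8,"dz": 1,"spin": 0},
  {"grip": 5,"dx": 1,"dy": -4.8,"dz": 1,"spin": 0},
])

```text
time: 3.3
position: [0.4643, -0.1563, 0.2068]
orientation: [[0.014, -0.339, 0.941], [0.002, 0.941, 0.339], [-1.0, -0.003, 0.014]]
force: [1.5, 0.3, 0.4]
width: 0.587
```

Request:
apply_moves([
  {"grip": 5,"dx": 1,"dy": -3.5,"dz": 0.8,"spin": 0},
  {"grip": 5,"dx": 1,"dy": -2.5,"dz": 0.5,"spin": 0},
  {"grip": 5,"dx": 0,"dy": -1,"dz": 0,"spin": 0},
  {"grip": 5,"dx": 0,"dy": 0,"dz": 0,"spin": 0},
  {"grip": 5,"dx": 0,"dy": 0,"dz": 0,"spin": 0},
])

```text
time: 3.8
position: [0.5024, -0.2243, 0.1849]
orientation: [[0.013, -0.335, 0.942], [0.003, 0.942, 0.335], [-1.0, -0.002, 0.013]]
force: [-0.0, 0.1, 0.1]
width: 0.585
```

```bash
python3 -c "
from h import *
to(.504,-.212,.05,20)"
cat > fit.py <<'E'
from h import *
from scipy.optimize import minimize
def hull(p,X,k=8,off=(0,0)):
    q=(proj(p,X)+0.5-np.array(off))*k
    return cv2.convexHull(q.astype(np.float32)).astype(np.int32)
def box(c,h): return np.array([[c[0]+i*h[0],c[1]+j*h[1],c[2]+l*h[2]] for i in(-1,1) for j in(-1,1) for l in(-1,1)])
t=np.linspace(0,2*np.pi,60); cyl=np.array([[s*.015,.027*np.cos(a),.07+.027*np.sin(a)] for s in(-1,1) for a in t])
foot=box((0,0,.004),(.042,.06,.004))
def fit(p,x0,roi):
    l,tp,r,b=roi; im=p['image'][tp:b,l:r].astype(float)
    rb=im[...,0]/(im[...,2]+1e-6)
    mask=rb<1.14
    def models_(v):
        c,s=np.cos(v[2]),np.sin(v[2]); R=np.array([[c,-s,0],[s,c,0],[0,0,1]])
        f=foot@R.T+[v[0],v[1],0]; y=cyl@R.T+[v[0],v[1],0]
        u=np.zeros(((b-tp)*8,(r-l)*8),np.uint8); a=u.copy()
        hf,hy=hull(p,f,8,(l,tp)),hull(p,y,8,(l,tp))
        cv2.fillPoly(u,[hf],1);cv2.fillPoly(u,[hy],1); cv2.fillPoly(a,[hull(p,np.vstack([f,y]),8,(l,tp))],1)
        ds=lambda q: cv2.resize(q.astype(np.float32),(r-l,b-tp),interpolation=cv2.INTER_AREA)
        return ds(u),ds(a)
    def cost(v):
        u,a=models_(v); w=1-np.clip(a-u,0,1)
        m=np.maximum(mask,(u>.98)&(rb>1.6))
        return (w*(u-m)**2).sum()
    best=min((minimize(cost,np.array(x0)+d,method='Nelder-Mead',options=dict(initial_simplex=np.array(x0)+d+np.array([[0,0,0],[.006,0,0],[0,.006,0],[0,0,.08]]),xatol=1e-4,fatol=.01)) for d in np.random.default_rng(0).normal(0,[.003,.003,.03],(5,3))),key=lambda o:o.fun)
    u,a=models_(best.x); return best,mask,u
E
python3 - <<'E'
from fit import *
for n,roi in [('top',(170,180,240,255)),('side',(230,150,305,215))]:
    p=pickle.load(open(n+'A.pkl','rb')); o,m,u=fit(p,[.587,.163,np.radians(72)],roi)
    print(n,o.x[:2].round(4),np.degrees(o.x[2]).round(2),o.fun,m.sum(),u.sum())
    v=np.dstack([m*255,u*255,m*0]).astype(np.uint8); save('m_'+n,v,5)
E
```

```text
t 3.8 pos [ 0.5024 -0.2243  0.1849] F [-0.   0.1  0.1] w 0.585
[[0.013, -0.335, 0.942], [0.003, 0.942, 0.335], [-1.0, -0.002, 0.013]] [-0.51  0.42  1.72  0.01  0.99 -0.86]
dx,dy,dz now [13.5   1.13  0.39] after spin [13.5   1.13  0.4 ] spin -0.45 psi 19.55
top [0.5928 0.1723] 74.4 92.59925842285156 1137 1305.3594
side [0.5937 0.1749] 74.84 86.6961669921875 763 963.8281
```

Run:
```python
import cv2,numpy as np
from h import *
a=cv2.imread('pics/m_top.png');b=cv2.imread('pics/m_side.png')
t=pickle.load(open('topA.pkl','rb'))['image'][180:255,170:240]
t=cv2.cvtColor(cv2.resize(np.clip(t*1.5,0,255).astype(np.uint8),(350,375)),cv2.COLOR_RGB2BGR)
h=375;b=cv2.resize(b,(int(b.shape[1]*.9),int(b.shape[0]*.9)));b=cv2.copyMakeBorder(b,0,h-b.shape[0],0,0,0)
cv2.imwrite('pics/d.png',cv2.resize(np.hstack([a,t,b]),(800,295)))
```

```text
(no output)
```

View pics/d.png

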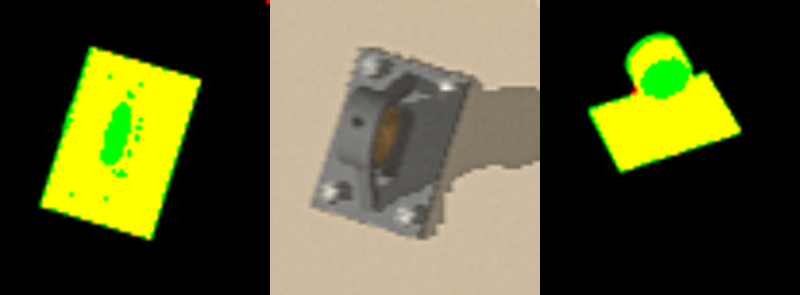

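Request:
apply_moves([
  {"grip": 5,"dx": 4,"dy": 0.5,"dz": 0.2,"spin": -0.5},
  {"grip": 5,"dx": 3,"dy": 0.5,"dz": 0.2,"spin": 0},
  {"grip": 5,"dx": 1,"dy": 0.2,"dz": 0,"spin": 0},
  {"grip": 5,"dx": 0,"dy": 0,"dz": 0,"spin": 0},
  {"grip": 5,"dx": 0,"dy": 0,"dz": 0,"spin": 0},
])

```text
time: 4.3
position: [0.5036, -0.2077, 0.1083]
orientation: [[0.019, -0.347, 0.938], [-0.0, 0.938, 0.347], [-1.0, -0.007, 0.017]]
force: [-0.4, 0.7, 0.6]
width: 0.584
```

```bash
python3 -c "
from h import *
to(.504,-.212,.05,20)"
```

```text
t 4.3 pos [ 0.5036 -0.2077  0.1083] F [-0.4  0.7  0.6] w 0.584
[[0.019, -0.347, 0.938], [-0.0, 0.938, 0.347], [-1.0, -0.007, 0.017]] [-0.48  0.52  1.79  0.01  0.81 -0.84]
dx,dy,dz now [ 5.83 -0.38 -0.22] after spin [ 5.83 -0.38 -0.22] spin 0.29 psi 20.29
```

The bracket fit agrees in both views: foot at (0.593, 0.1735), bore axis at 74.6°. Descending to grasp.

Request:
apply_moves([
  {"grip": 5,"dx": 2,"dy": -0.3,"dz": -0.2,"spin": 0.3},
  {"grip": 5,"dx": 1.5,"dy": 0,"dz": 0,"spin": 0},
  {"grip": 5,"dx": 1,"dy": 0,"dz": 0,"spin": 0},
  {"grip": 5,"dx": 0.7,"dy": 0,"dz": 0,"spin": 0},
  {"grip": 5,"dx": 0.3,"dy": 0,"dz": 0,"spin": 0},
])

```text
time: 4.8
position: [0.5068, -0.2124, 0.0566]
orientation: [[0.027, -0.342, 0.939], [-0.004, 0.94, 0.342], [-1.0, -0.013, 0.023]]
force: [0.0, -0.1, 0.8]
width: 0.587
```

Request:
apply_moves([
  {"grip": 5,"dx": 0.2,"dy": 0,"dz": 0,"spin": 0},
  {"grip": 5,"dx": 0,"dy": 0,"dz": 0,"spin": 0},
  {"grip": 3,"dx": 0,"dy": 0,"dz": 0,"spin": 0},
  {"grip": 3,"dx": 0,"dy": 0,"dz": 0,"spin": 0},
  {"grip": 3,"dx": 0,"dy": 0,"dz": 0,"spin": 0},
])

```text
time: 5.3
position: [0.5074, -0.2127, 0.0554]
orientation: [[0.028, -0.342, 0.939], [-0.005, 0.94, 0.342], [-1.0, -0.014, 0.024]]
force: [-0.1, -0.3, -0.4]
width: 0.352
```

Run:
```python
from h import *
to(.504,-.212,.05,20)
p=snapshot('side'); s=ctrl.sense()
q=proj(p,s['position']).ravel().astype(int)
W=cloud(p)
im=np.clip(p['image'][q[1]-40:q[1]+40,q[0]-50:q[0]+50]*1.4,0,255).astype(np.uint8)
p2=snapshot('top'); r=proj(p2,s['position']).ravel().astype(int)
im2=np.clip(p2['image'][r[1]-40:r[1]+40,r[0]-30:r[0]+30]*1.4,0,255).astype(np.uint8)
save('e',cv2.resize(np.hstack([im,im2]),(800,400),interpolation=cv2.INTER_CUBIC))
```

```text
t 5.3 pos [ 0.5074 -0.2127  0.0554] F [-0.1 -0.3 -0.4] w 0.352
[[0.028, -0.342, 0.939], [-0.005, 0.94, 0.342], [-1.0, -0.014, 0.024]] [-0.49  0.61  1.8   0.01  0.7  -0.84]
dx,dy,dz now [ 0.53  0.19 -0.31] after spin [ 0.53  0.19 -0.31] spin 0.03 psi 20.03
```

View pics/e.png

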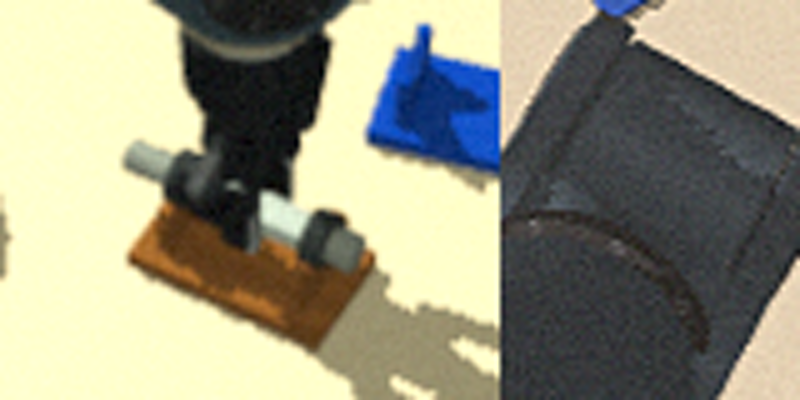

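The fingers straddle the handle between the caps, with near-side cap at (320,235) and far-side cap at (185,180). I'll make a small correction and then close.

Request:
apply_moves([
  {"grip": 3,"dx": 0.3,"dy": 0.2,"dz": -0.3,"spin": 0},
  {"grip": 3,"dx": 0.1,"dy": 0,"dz": 0,"spin": 0},
  {"grip": 3,"dx": 0,"dy": 0,"dz": 0,"spin": 0},
  {"grip": 1.5,"dx": 0,"dy": 0,"dz": 0,"spin": 0},
  {"grip": 1.5,"dx": 0,"dy": 0,"dz": 0,"spin": 0},
])

```text
time: 5.9
position: [0.5049, -0.2116, 0.0514]
orientation: [[0.031, -0.342, 0.939], [-0.005, 0.94, 0.342], [-1.0, -0.015, 0.027]]
force: [-1.7, -1.1, -2.4]
width: 0.219
```

Request:
apply_moves([
  {"grip": 1.5,"dx": 0,"dy": 0,"dz": 0,"spin": 0},
  {"grip": 1.5,"dx": 0,"dy": 0,"dz": 0,"spin": 0},
  {"grip": 1.5,"dx": 0,"dy": 0,"dz": 0,"spin": 0},
  {"grip": 1.5,"dx": 0,"dy": 0,"dz": 0,"spin": 0},
  {"grip": 1.5,"dx": 0,"dy": 0,"dz": 0,"spin": 0},
])

```text
time: 6.4
position: [0.5049, -0.2116, 0.0514]
orientation: [[0.03, -0.342, 0.939], [-0.005, 0.94, 0.342], [-1.0, -0.015, 0.027]]
force: [0.2, -0.4, 0.6]
width: 0.22
```

Run:
```python
from h import *
to(.504,-.212,.05,20)
```

```text
t 6.4 pos [ 0.5049 -0.2116  0.0514] F [ 0.2 -0.4  0.6] w 0.22
[[0.03, -0.342, 0.939], [-0.005, 0.94, 0.342], [-1.0, -0.015, 0.027]] [-0.49  0.62  1.81  0.02  0.69 -0.85]
dx,dy,dz now [ 0.14 -0.   -0.1 ] after spin [ 0.14 -0.   -0.1 ] spin 0.03 psi 20.03
```

Request:
apply_moves([
  {"grip": 1.5,"dx": -0.5,"dy": 0,"dz": 0,"spin": 0},
  {"grip": 1.5,"dx": -1,"dy": 0,"dz": 0,"spin": 0},
  {"grip": 1.5,"dx": -2,"dy": 0,"dz": 0,"spin": 0},
  {"grip": 1.5,"dx": -2,"dy": 0,"dz": 0,"spin": 0},
  {"grip": 1.5,"dx": -2,"dy": 0,"dz": 0,"spin": 0},
])

```text
time: 6.9
position: [0.5, -0.2101, 0.1274]
orientation: [[0.023, -0.342, 0.94], [-0.001, 0.94, 0.342], [-1.0, -0.009, 0.021]]
force: [0.9, -0.1, -4.1]
width: 0.221
```

Request:
apply_moves([
  {"grip": 1.5,"dx": -2,"dy": 0,"dz": 0,"spin": 0},
  {"grip": 1.5,"dx": -1,"dy": 0,"dz": 0,"spin": 0},
  {"grip": 1.5,"dx": 0,"dy": 0,"dz": 0,"spin": 0},
  {"grip": 1.5,"dx": 0,"dy": 0,"dz": 0,"spin": 0},
  {"grip": 1.5,"dx": 0,"dy": 0,"dz": 0,"spin": 0},
])

```text
time: 7.4
position: [0.499, -0.2101, 0.1613]
orientation: [[0.025, -0.341, 0.94], [-0.003, 0.94, 0.342], [-1.0, -0.011, 0.023]]
force: [0.1, -0.5, -4.2]
width: 0.223
```

```bash
cat > bore.py <<'E'
# fit the bush eccentricity angle from the side picture: ray-trace bronze face / lead-in / bore, lit or not
from h import *
c0=np.array([.5932,.1735,.07]); th=np.radians(74.6)
A=np.array([np.cos(th),np.sin(th),0]); H=np.array([np.sin(th),-np.cos(th),0]); Z=np.array([0,0,1.])  # axis, right as seen from -x face, up
B=np.stack([A,H,Z])
p=pickle.load(open('sideA.pkl','rb')); K=np.array(p['intrinsics']); T=np.array(p['world_from_camera'])
q=proj(p,c0-A*.015)[0]; print('face centre px',q.round(2),'edge px right/up',(proj(p,c0-A*.015+H*.0195)[0]-q).round(2),(proj(p,c0-A*.015+Z*.0195)[0]-q).round(2))
l,t=np.round(q).astype(int)-8
im=p['image'][t:t+17,l:l+17]; print('R channel'); print(im[...,0].astype(int))
# light direction from the depth-free shadow guess is not needed for the print
E
python3 bore.py; python3 -c "
from h import *
to(.504,-.212,.15,20)"
```

```text
face centre px [265.65 171.91] edge px right/up [ 5.77 -1.76] [-0.42 -4.6 ]
R channel
[[ 87  89  94  96  92  84  83  76  72  67  62  55  46 105 156 159 160]
 [ 85  88  92  93  94  89  80  64  51  47  45  45  45  68 126 160 160]
 [ 83  86  91  92  84  60  50  47  46  47  47  45  44  43 107 155 159]
 [ 82  85  86  77  53  45  51  65  68  71  71  60  51  43  70 125 159]
 [ 82  83  69  48  53  69  77  73  74  71  72  73  69  54  43  91 142]
 [ 78  68  45  51  67  73  75  79  78  76  70  71  72  66  48  91 145]
 [ 68  50  51  68  73  78 102 122 121  97  67  72  71  67  52  88 141]
 [ 64  44  52  68  87 123 149 151 142 107  68  71  73  71  55  60 103]
 [ 54  48  59  72  93 126 141 152 153 120  77  74  75  63  46  44  63]
 [ 47  48  62  68  67  94 130 141 145 118  81  76  73  60  49  45  42]
 [ 46  47  61  70  67  70  76  80  84  85  80  73  62  50  48  45  43]
 [ 60  44  47  63  70  74  78  84  88  82  70  58  50  45  46  40  41]
 [ 67  60  47  54  65  72  73  76  73  65  52  43  44  44  44  47  44]
 [ 65  73  53  44  45  49  52  54  48  43  44  45  45  44  47  50  54]
 [ 52  57  47  45  42  44  44  45  47  44  45  45  45  45  45  55  69]
 [ 45  48  45  45  45  44  42  44  46  45  46  46  46  45  45  52  70]
 [ 41  42  46  48  44  45  45  45  44  46  45  44  45  45  42  50  65]]
t 7.4 pos [ 0.499  -0.2101  0.1613] F [ 0.1 -0.5 -4.2] w 0.223
[[0.025, -0.341, 0.94], [-0.003, 0.94, 0.342], [-1.0, -0.011, 0.023]] [-0.49  0.43  1.77  0.01  0.91 -0.84]
dx,dy,dz now [ 1.15 -0.34  0.38] after spin [ 1.15 -0.34  0.38] spin -0.02 psi 19.98
```

```bash
cat > bore2.py <<'E'
from bore import *
import itertools
# light direction from the housing's shadow in the top picture
tp=pickle.load(open('topA.pkl','rb')); I=tp['image']; ys,xs=slice(150,270),slice(170,290)
im=I[ys,xs]; dark=(im.sum(-1)<.75*np.median(im.sum(-1)))&(im[...,0]/im[...,2]>1.14)
a=np.linspace(0,2*np.pi,40); cyl=np.array([c0+s*.015*A+.027*(np.cos(v)*H+np.sin(v)*Z) for s in(-1,1) for v in a])
foot=np.array([c0-.07*Z+i*.042*A+j*.06*H for i in(-1,1) for j in(-1,1)])
def hull(X):
    m=np.zeros(I.shape[:2],np.uint8); cv2.fillPoly(m,[cv2.convexHull(np.round(proj(tp,X)*16).astype(np.int32))],1,shift=4); return m[ys,xs]>0
bad=hull(np.vstack([foot,cyl]))
best=[]
for az,k in itertools.product(np.radians(np.arange(60,140,2)),np.arange(.6,2.2,.05)):   # k = horizontal/vertical, az towards the light
    d=np.array([-k*np.cos(az),-k*np.sin(az)]); X=cyl.copy(); X[:,:2]+=X[:,2:]*d; X[:,2]=0
    s=hull(X)&~bad; D=dark&~bad
    if s.sum()<20: continue
    # upright's shadow joins housing and foot: allow
    al=hull(np.vstack([X,foot])); best.append(((s&~D).sum()+(D&~al).sum(),np.degrees(az),k))
best.sort(); print('light',best[:4])
_,az,k=best[0]; 
# ray trace
ss=3; g=(np.arange(17*ss)+.5)/ss-.5; U,V=np.meshgrid(g+l,g+t)
def trace(phi,az,k,du=0,dv=0):
    n=cv2.undistortPoints(np.stack([U+du,V+dv],-1).reshape(-1,1,2),K,np.array(p['D'])).reshape(-1,2)
    d=np.c_[n,np.ones(len(n))]@T[:3,:3].T@B.T; o=B@(T[:3,3]-c0)
    o=o+d*((-.015-o[0])/d[:,:1]); e=.004*np.array([0,np.cos(phi),np.sin(phi)])
    face=np.hypot(o[:,1],o[:,2])<.0195; q=o-e; mouth=np.hypot(q[:,1],q[:,2])<.013
    rad=lambda x: np.where(np.abs(x)<.0105,.010,.010+(np.abs(x)-.0105)/.0045*.003)
    cur=q.copy(); step=d/d[:,:1]*.0005; hit=np.zeros(len(q),bool)
    for i in range(60):
        nx=cur+step; ins=np.hypot(nx[:,1],nx[:,2])<rad(nx[:,0]); go=ins&~hit; hit|=~ins; cur[go]=nx[go]
    L=B@np.array([k*np.cos(np.radians(az)),k*np.sin(np.radians(az)),1.]); L=L/L[0]
    w=cur.copy(); lit=np.ones(len(q),bool)
    for i in range(61):
        w=w+L*.0005; inb=w[:,0]<.015; lit&=~inb|(np.hypot(w[:,1],w[:,2])<rad(w[:,0])+.0004)
    c=np.zeros((len(q),3)); c[face&~mouth,0]=1; c[mouth&~lit,1]=1; c[mouth&lit,2]=1
    return c.reshape(17,ss,17,ss,3).mean((1,3))
R=p['image'][t:t+17,l:l+17,0]
def score(*a):
    c=trace(*a); w=c.sum(-1)>.97; M=c[w]; y=R[w]; x,_,_,_=np.linalg.lstsq(M,y,rcond=None); return ((M@x-y)**2).mean(),x
if __name__=='__main__':
    res=[]
    for phi in np.radians(np.arange(0,360,15)):
        r=min((score(phi,az+da,k*kk,du,dv)[0],da,kk,du,dv) for da in(-8,-4,0,4,8) for kk in(.85,1,1.15) for du in(-.5,0,.5) for dv in(-.5,0,.5))
        res.append((round(r[0],1),int(np.degrees(phi)+.5))+r[1:])
    for r in sorted(res)[:8]: print(r)
    r=sorted(res)[0]; print(score(np.radians(r[1]),az+r[2],k*r[3],r[4],r[5])[1])
E
time python3 bore2.py | grep -v '\[\['|tail -14
```

```text
[ 65  73  53  44  45  49  52  54  48  43  44  45  45  44  47  50  54]
 [ 52  57  47  45  42  44  44  45  47  44  45  45  45  45  45  55  69]
 [ 45  48  45  45  45  44  42  44  46  45  46  46  46  45  45  52  70]
 [ 41  42  46  48  44  45  45  45  44  46  45  44  45  45  42  50  65]]
light [(np.int64(500), np.float64(100.0), np.float64(1.2000000000000006)), (np.int64(512), np.float64(98.0), np.float64(1.2000000000000006)), (np.int64(516), np.float64(100.0), np.float64(1.2500000000000004)), (np.int64(528), np.float64(100.0), np.float64(1.1500000000000004))]
(np.float64(53.2), 225, 0, 1.15, -0.5, 0)
(np.float64(58.1), 255, 0, 1.15, 0, 0)
(np.float64(61.3), 210, 0, 1.15, -0.5, 0)
(np.float64(67.8), 240, 0, 1.15, 0, 0)
(np.float64(68.0), 270, 0, 1.15, 0.5, 0)
(np.float64(69.4), 285, -4, 1, 0.5, 0)
(np.float64(85.7), 300, -8, 1, 0.5, 0)
(np.float64(91.0), 195, -4, 1.15, -0.5, 0)
[ 73.22102103  76.66552941 142.13155838]
real	0m18.623s
user	0m19.080s
sys	0m0.063s
```

Request:
apply_moves([
  {"grip": 1.5,"dx": 0,"dy": 0,"dz": 0,"spin": 4},
  {"grip": 1.5,"dx": 0,"dy": 0,"dz": 0,"spin": 8},
  {"grip": 1.5,"dx": 0,"dy": 0,"dz": 0,"spin": 8},
  {"grip": 1.5,"dx": 0,"dy": 0,"dz": 0,"spin": 8},
  {"grip": 1.5,"dx": 0,"dy": 0,"dz": 0,"spin": 5},
])

```text
time: 7.9
position: [0.497, -0.2091, 0.1562]
orientation: [[0.017, 0.246, 0.969], [0.001, 0.969, -0.246], [-1.0, 0.006, 0.016]]
force: [0.5, 0.6, -3.3]
width: 0.22
```

```bash
python3 -c "
from h import *
to(.561,.063,.13,-15.4)"
```

```text
t 7.9 pos [ 0.497  -0.2091  0.1562] F [ 0.5  0.6 -3.3] w 0.22
[[0.017, 0.246, 0.969], [0.001, 0.969, -0.246], [-1.0, 0.006, 0.016]] [-0.49  0.44  1.77  0.01  0.91 -0.25]
dx,dy,dz now [ 2.77 27.93 -0.53] after spin [ 2.77 27.91 -1.09] spin 1.17 psi -14.23
```

Request:
apply_moves([
  {"grip": 1.5,"dx": 0,"dy": 2,"dz": 0,"spin": 1.2},
  {"grip": 1.5,"dx": 0,"dy": 4,"dz": 0,"spin": 0},
  {"grip": 1.5,"dx": 0,"dy": 4,"dz": 0,"spin": 0},
  {"grip": 1.5,"dx": 0,"dy": 4,"dz": 0,"spin": 0},
  {"grip": 1.5,"dx": 0,"dy": 4,"dz": 0,"spin": 0},
])

```text
time: 8.4
position: [0.5442, -0.0338, 0.1522]
orientation: [[0.01, 0.278, 0.961], [0.003, 0.961, -0.278], [-1.0, 0.005, 0.009]]
force: [0.7, -1.0, -3.7]
width: 0.224
```

Request:
apply_moves([
  {"grip": 1.5,"dx": 0,"dy": 3,"dz": -0.5,"spin": 0},
  {"grip": 1.5,"dx": 0,"dy": 3,"dz": -0.5,"spin": 0},
  {"grip": 1.5,"dx": 0,"dy": 2,"dz": 0,"spin": 0},
  {"grip": 1.5,"dx": 0,"dy": 1,"dz": 0,"spin": 0},
  {"grip": 1.5,"dx": 0,"dy": 0,"dz": 0,"spin": 0},
])

```text
time: 8.9
position: [0.5585, 0.0637, 0.1477]
orientation: [[0.002, 0.273, 0.962], [0.003, 0.962, -0.273], [-1.0, 0.004, 0.001]]
force: [-0.5, -0.6, -3.4]
width: 0.22
```

```bash
python3 -c "
from h import *
to(.561,.063,.0658,-15.4)"
```

```text
t 8.9 pos [0.5585 0.0637 0.1477] F [-0.5 -0.6 -3.4] w 0.22
[[0.002, 0.273, 0.962], [0.003, 0.962, -0.273], [-1.0, 0.004, 0.001]] [0.03 0.49 1.71 0.   0.93 0.3 ]
dx,dy,dz now [ 8.19 -0.03  0.25] after spin [ 8.19 -0.03  0.25] spin -0.45 psi -15.85
```

Request:
apply_moves([
  {"grip": 1.5,"dx": 1.5,"dy": 0,"dz": 0.2,"spin": -0.4},
  {"grip": 1.5,"dx": 1.5,"dy": 0,"dz": 0,"spin": 0},
  {"grip": 1.5,"dx": 1.5,"dy": 0,"dz": 0,"spin": 0},
  {"grip": 1.5,"dx": 1.5,"dy": 0,"dz": 0,"spin": 0},
  {"grip": 1.5,"dx": 1,"dy": 0,"dz": 0,"spin": 0},
])

```text
time: 9.4
position: [0.5598, 0.058, 0.0713]
orientation: [[0.001, 0.269, 0.963], [0.003, 0.963, -0.269], [-1.0, 0.003, 0.0]]
force: [-0.2, 0.8, -4.0]
width: 0.222
```

Request:
apply_moves([
  {"grip": 1.5,"dx": 0.7,"dy": 0,"dz": 0,"spin": 0},
  {"grip": 1.5,"dx": 0.3,"dy": 0,"dz": 0,"spin": 0},
  {"grip": 1.5,"dx": 0,"dy": 0,"dz": 0,"spin": 0},
  {"grip": 1.5,"dx": 0,"dy": 0,"dz": 0,"spin": 0},
  {"grip": 1.5,"dx": 0,"dy": 0,"dz": 0,"spin": 0},
])

```text
time: 9.9
position: [0.5593, 0.0561, 0.0591]
orientation: [[-0.001, 0.27, 0.963], [0.002, 0.963, -0.27], [-1.0, 0.002, -0.002]]
force: [-0.1, 0.0, -3.9]
width: 0.219
```

```bash
cat > look.py <<'E'
from h import *
import sys
# where do we expect the gauge, and what do the cloud/picture show
to(.561,.063,.0645,-15.4)
p=avg('side',2); s=ctrl.sense(); R=np.array(s['orientation']); u=R[:,1]; o=np.array(s['position'])
X=cloud(p).reshape(-1,3)
X=X[~np.isnan(X[:,0])]; th=np.radians(74.6); A=np.array([np.cos(th),np.sin(th),0]); H=np.array([np.sin(th),-np.cos(th),0])
r=X-o; a=r@A; h=r@H; z=X[:,2]
for lo,hi,nm in [(.052,.08,'go'),(.036,.05,'cap+'),(-.05,-.036,'cap-'),(-.066,-.051,'nogo')]:
    m=(a>lo)&(a<hi)&(abs(h)<.025)&(z>.03)&(z<.1); print(nm,m.sum(),'maxz',np.round(np.sort(z[m])[-5:],4)[:3],'h range',np.round([h[m].min(),h[m].max()],4))
q=proj(p,o+.09*A)[0].astype(int)
save(sys.argv[1],cv2.resize(np.clip(p['image'][q[1]-36:q[1]+36,q[0]-48:q[0]+48]*1.5,0,255).astype(np.uint8),(800,600),interpolation=cv2.INTER_CUBIC))
E
python3 look.py f
```

```text
t 9.9 pos [0.5593 0.0561 0.0591] F [-0.1  0.  -3.9] w 0.219
[[-0.001, 0.27, 0.963], [0.002, 0.963, -0.27], [-1.0, 0.002, -0.002]] [0.02 0.63 1.75 0.   0.76 0.29]
dx,dy,dz now [-0.54  0.71 -0.03] after spin [-0.54  0.71 -0.02] spin -0.29 psi -15.69
go 1 maxz [0.0981] h range [-0.0249 -0.0249]
cap+ 4 maxz [0.0596 0.0679 0.0685] h range [-0.019  0.015]
cap- 39 maxz [0.0747 0.0754 0.0757] h range [-0.0186  0.0142]
nogo 46 maxz [0.0715 0.0723 0.0726] h range [-0.0175  0.0108]h.py:24: RuntimeWarning: All-NaN slice encountered
  p['range_z']=np.nan_to_num(np.nanmedian(z,0)); return p
```

View pics/f.png

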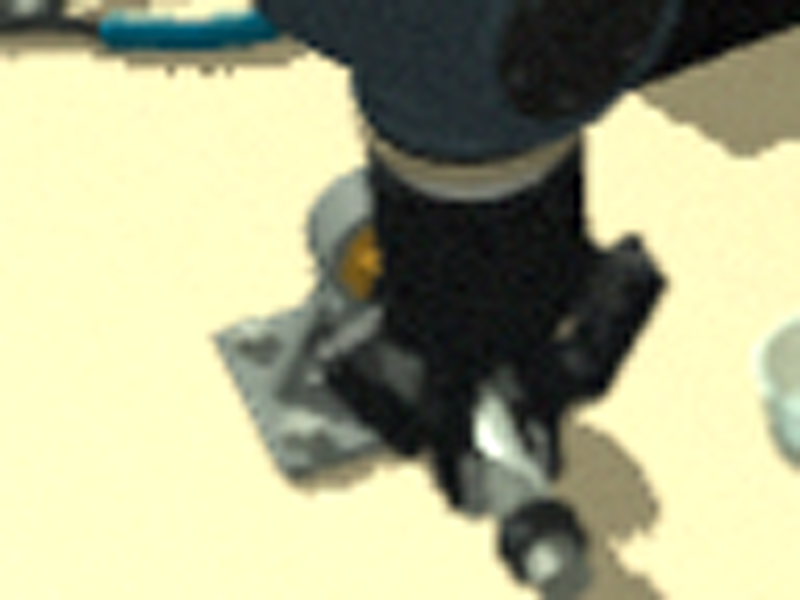

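The side view shows the gripper hiding the go end and most of the housing, so the entry goes by dead reckoning and feel.

Request:
apply_moves([
  {"grip": 1.5,"dx": -0.5,"dy": 0.5,"dz": 0,"spin": -0.3},
  {"grip": 1.5,"dx": 0,"dy": 0.5,"dz": 0,"spin": 0},
  {"grip": 1.5,"dx": 0,"dy": 0.3,"dz": 0,"spin": 0},
  {"grip": 1.5,"dx": 0,"dy": 0,"dz": 0,"spin": 0},
  {"grip": 1.5,"dx": 0,"dy": 0,"dz": 0,"spin": 0},
])

```text
time: 10.5
position: [0.5637, 0.0704, 0.0656]
orientation: [[0.001, 0.264, 0.965], [0.002, 0.965, -0.264], [-1.0, 0.003, 0.0]]
force: [-0.4, -0.3, -4.0]
width: 0.224
```

```bash
cat > b.py <<'E'
# state in bracket terms: tip distance to the near face, and lateral/height error from the bore estimate, in mm
from h import *
import sys
c0=np.array([.5932,.1735,.07]); th=np.radians(74.6); A=np.array([np.cos(th),np.sin(th),0]); H=np.array([np.sin(th),-np.cos(th),0])
def rep(eh=-1.7,ez=-3.6,p0=.015,dyaw=0):
    s=ctrl.sense(); R=np.array(s['orientation']); o=np.array(s['position'])+[0,0,.0006]
    psi=np.arctan2(R[1,2],R[0,2]); g=psi+np.pi/2; pit=R[2,1]+p0
    u=np.array([np.cos(g),np.sin(g),pit])
    for nm,L in [('go',.08),('org',0),('nogo',-.066)]:
        r=o+L*u-c0; print(nm,'along',round(r@A*1e3,1),'dH',round(r@H*1e3-eh,2),'dZ',round(r[2]*1e3-ez,2))
    F=np.array(s['force'])
    print('t',round(s['time'],2),'gauge deg',round(np.degrees(g),2),'pitch',round(pit,4),'F A/H/Z',np.round([F@A,F@H,F[2]],1),'w',round(s['width'],3),'torque',np.round(s['ft_torque'],2),'x',np.round(R[:,0],3))
if __name__=='__main__': rep(*map(float,sys.argv[1:]))
E
python3 b.py
```

```text
go along -27.3 dH 0.5 dZ 1.2
org along -107.3 dH 0.63 dZ -0.21
nogo along -173.3 dH 0.74 dZ -1.37
t 10.5 gauge deg 74.69 pitch 0.0176 F A/H/Z [-0.3 -0.3 -4. ] w 0.224 torque [-0.01 -0.03  0.01] x [ 0.001  0.002 -1.   ]
```

Request:
apply_moves([
  {"grip": 1.5,"dx": 0.1,"dy": 0.2,"dz": -0.05,"spin": 0},
  {"grip": 1.5,"dx": 0,"dy": 0.2,"dz": 0,"spin": 0},
  {"grip": 1.5,"dx": 0,"dy": 0.2,"dz": 0,"spin": 0},
  {"grip": 1.5,"dx": 0,"dy": 0.2,"dz": 0,"spin": 0},
  {"grip": 1.5,"dx": 0,"dy": 0,"dz": 0,"spin": 0},
])

```text
time: 11.0
position: [0.5652, 0.0787, 0.0642]
orientation: [[0.0, 0.264, 0.964], [0.002, 0.964, -0.264], [-1.0, 0.002, -0.0]]
force: [0.5, 0.6, -3.7]
width: 0.221
```

```bash
python3 b.py
```

```text
go along -18.8 dH -0.23 dZ -0.22
org along -98.8 dH -0.12 dZ -1.61
nogo along -164.8 dH -0.03 dZ -2.75
t 11.0 gauge deg 74.68 pitch 0.0174 F A/H/Z [ 0.7  0.4 -3.7] w 0.221 torque [ 0.03 -0.   -0.02] x [ 0.     0.002 -1.   ]
```

Request:
apply_moves([
  {"grip": 1.5,"dx": 0,"dy": 0.15,"dz": 0,"spin": 0},
  {"grip": 1.5,"dx": 0,"dy": 0.15,"dz": 0,"spin": 0},
  {"grip": 1.5,"dx": 0,"dy": 0.15,"dz": 0,"spin": 0},
  {"grip": 1.5,"dx": 0,"dy": 0.15,"dz": 0,"spin": 0},
  {"grip": 1.5,"dx": 0,"dy": 0,"dz": 0,"spin": 0},
])

```text
time: 11.5
position: [0.567, 0.085, 0.0642]
orientation: [[0.0, 0.264, 0.964], [0.002, 0.964, -0.264], [-1.0, 0.002, -0.0]]
force: [0.4, -0.4, -3.6]
width: 0.219
```

```bash
python3 b.py
```

```text
go along -12.3 dH -0.19 dZ -0.2
org along -92.3 dH -0.09 dZ -1.59
nogo along -158.3 dH -0.0 dZ -2.74
t 11.5 gauge deg 74.67 pitch 0.0174 F A/H/Z [-0.3  0.5 -3.6] w 0.219 torque [-0.01  0.    0.05] x [ 0.     0.002 -1.   ]
```

Request:
apply_moves([
  {"grip": 1.5,"dx": 0,"dy": 0.1,"dz": 0,"spin": 0},
  {"grip": 1.5,"dx": 0,"dy": 0.1,"dz": 0,"spin": 0},
  {"grip": 1.5,"dx": 0,"dy": 0.1,"dz": 0,"spin": 0},
  {"grip": 1.5,"dx": 0,"dy": 0,"dz": 0,"spin": 0},
  {"grip": 1.5,"dx": 0,"dy": 0,"dz": 0,"spin": 0},
])

```text
time: 12.0
position: [0.5676, 0.088, 0.0642]
orientation: [[-0.0, 0.264, 0.964], [0.002, 0.964, -0.264], [-1.0, 0.002, -0.001]]
force: [-0.7, -1.1, -2.1]
width: 0.225
```

```bash
python3 b.py
```

```text
go along -9.2 dH -0.42 dZ -0.19
org along -89.2 dH -0.3 dZ -1.55
nogo along -155.2 dH -0.2 dZ -2.67
t 12.0 gauge deg 74.68 pitch 0.017 F A/H/Z [-1.2 -0.3 -2.1] w 0.225 torque [0.   0.1  0.03] x [-0.     0.002 -1.   ]
```

Request:
apply_moves([
  {"grip": 1.5,"dx": -0.04,"dy": 0.1,"dz": 0,"spin": 0},
  {"grip": 1.5,"dx": 0,"dy": 0.1,"dz": 0,"spin": 0},
  {"grip": 1.5,"dx": 0,"dy": 0.1,"dz": 0,"spin": 0},
  {"grip": 1.5,"dx": 0,"dy": 0,"dz": 0,"spin": 0},
  {"grip": 1.5,"dx": 0,"dy": 0,"dz": 0,"spin": 0},
])

```text
time: 12.5
position: [0.5685, 0.0912, 0.0646]
orientation: [[-0.0, 0.264, 0.964], [0.002, 0.964, -0.264], [-1.0, 0.002, -0.001]]
force: [-0.3, 0.7, -2.8]
width: 0.221
```

```bash
python3 b.py
```

```text
go along -5.9 dH -0.35 dZ 0.2
org along -85.9 dH -0.25 dZ -1.17
nogo along -151.9 dH -0.16 dZ -2.3
t 12.5 gauge deg 74.68 pitch 0.0171 F A/H/Z [ 0.6 -0.5 -2.8] w 0.221 torque [0.01 0.01 0.02] x [-0.     0.002 -1.   ]
```

Request:
apply_moves([
  {"grip": 1.5,"dx": 0,"dy": 0.15,"dz": 0,"spin": 0},
  {"grip": 1.5,"dx": 0,"dy": 0.15,"dz": 0,"spin": 0},
  {"grip": 1.5,"dx": 0,"dy": 0.15,"dz": 0,"spin": 0},
  {"grip": 1.5,"dx": 0,"dy": 0.15,"dz": 0,"spin": 0},
  {"grip": 1.5,"dx": 0,"dy": 0,"dz": 0,"spin": 0},
])

```text
time: 13.0
position: [0.5702, 0.0976, 0.0646]
orientation: [[-0.0, 0.264, 0.964], [0.002, 0.964, -0.264], [-1.0, 0.002, -0.001]]
force: [-0.3, -0.0, -3.5]
width: 0.22
```

```bash
python3 b.py
```

```text
go along 0.7 dH -0.44 dZ 0.16
org along -79.3 dH -0.33 dZ -1.2
nogo along -145.3 dH -0.24 dZ -2.33
t 13.0 gauge deg 74.68 pitch 0.0171 F A/H/Z [-0.1 -0.3 -3.5] w 0.22 torque [0.03 0.03 0.02] x [-0.     0.002 -1.   ]
```

Request:
apply_moves([
  {"grip": 1.5,"dx": 0,"dy": 0.15,"dz": 0,"spin": 0},
  {"grip": 1.5,"dx": 0,"dy": 0.15,"dz": 0,"spin": 0},
  {"grip": 1.5,"dx": 0,"dy": 0.15,"dz": 0,"spin": 0},
  {"grip": 1.5,"dx": 0,"dy": 0.15,"dz": 0,"spin": 0},
  {"grip": 1.5,"dx": 0,"dy": 0,"dz": 0,"spin": 0},
])

```text
time: 13.5
position: [0.5719, 0.1039, 0.0646]
orientation: [[-0.0, 0.264, 0.964], [0.002, 0.964, -0.264], [-1.0, 0.002, -0.001]]
force: [-0.9, -0.4, -2.5]
width: 0.22
```

```bash
python3 b.py
```

```text
go along 7.2 dH -0.48 dZ 0.2
org along -72.8 dH -0.36 dZ -1.16
nogo along -138.8 dH -0.26 dZ -2.28
t 13.5 gauge deg 74.68 pitch 0.017 F A/H/Z [-0.6 -0.7 -2.5] w 0.22 torque [0.04 0.03 0.06] x [-0.     0.002 -1.   ]
```

Request:
apply_moves([
  {"grip": 1.5,"dx": -0.02,"dy": 0.15,"dz": 0,"spin": 0},
  {"grip": 1.5,"dx": 0,"dy": 0.15,"dz": 0,"spin": 0},
  {"grip": 1.5,"dx": 0,"dy": 0.1,"dz": 0,"spin": 0},
  {"grip": 1.5,"dx": 0,"dy": 0.1,"dz": 0,"spin": 0},
  {"grip": 1.5,"dx": 0,"dy": 0,"dz": 0,"spin": 0},
])

```text
time: 14.0
position: [0.5734, 0.1092, 0.0649]
orientation: [[-0.0, 0.264, 0.964], [0.002, 0.964, -0.264], [-1.0, 0.002, -0.001]]
force: [0.1, -0.6, -4.1]
width: 0.223
```

```bash
python3 b.py
```

```text
go along 12.7 dH -0.4 dZ 0.44
org along -67.3 dH -0.29 dZ -0.93
nogo along -133.3 dH -0.21 dZ -2.06
t 14.0 gauge deg 74.68 pitch 0.0172 F A/H/Z [-0.5  0.2 -4.1] w 0.223 torque [ 0.09 -0.03  0.  ] x [-0.     0.002 -1.   ]
```

Request:
apply_moves([
  {"grip": 1.5,"dx": 0,"dy": 0.08,"dz": 0,"spin": 0},
  {"grip": 1.5,"dx": 0,"dy": 0.08,"dz": 0,"spin": 0},
  {"grip": 1.5,"dx": 0,"dy": 0.05,"dz": 0,"spin": 0},
  {"grip": 1.5,"dx": 0,"dy": 0,"dz": 0,"spin": 0},
  {"grip": 1.5,"dx": 0,"dy": 0,"dz": 0,"spin": 0},
])

```text
time: 14.5
position: [0.5739, 0.1111, 0.0648]
orientation: [[-0.001, 0.264, 0.964], [0.002, 0.964, -0.264], [-1.0, 0.002, -0.001]]
force: [-0.1, -0.8, -2.6]
width: 0.221
```

```bash
python3 b.py
```

```text
go along 14.7 dH -0.46 dZ 0.37
org along -65.3 dH -0.35 dZ -0.97
nogo along -131.3 dH -0.26 dZ -2.08
t 14.5 gauge deg 74.68 pitch 0.0167 F A/H/Z [-0.8  0.1 -2.6] w 0.221 torque [-0.03  0.09  0.03] x [-0.001  0.002 -1.   ]
```

Request:
apply_moves([
  {"grip": 1.5,"dx": 0,"dy": 0.07,"dz": 0,"spin": 0},
  {"grip": 1.5,"dx": 0,"dy": 0.07,"dz": 0,"spin": 0},
  {"grip": 1.5,"dx": 0,"dy": 0.07,"dz": 0,"spin": 0},
  {"grip": 1.5,"dx": 0,"dy": 0,"dz": 0,"spin": 0},
  {"grip": 1.5,"dx": 0,"dy": 0,"dz": 0,"spin": 0},
])

```text
time: 15.0
position: [0.5739, 0.1111, 0.065]
orientation: [[-0.003, 0.265, 0.964], [-0.001, 0.964, -0.265], [-1.0, -0.001, -0.002]]
force: [-0.8, 0.1, -2.5]
width: 0.221
```

```bash
python3 b.py
```

```text
go along 14.8 dH -0.41 dZ 0.27
org along -65.2 dH -0.32 dZ -0.82
nogo along -131.2 dH -0.25 dZ -1.71
t 15.0 gauge deg 74.66 pitch 0.0136 F A/H/Z [-0.1 -0.8 -2.5] w 0.221 torque [-0.12  0.06  0.03] x [-0.003 -0.001 -1.   ]
```

Request:
apply_moves([
  {"grip": 1.5,"dx": 0,"dy": 0,"dz": 0,"spin": 0},
  {"grip": 1.5,"dx": 0,"dy": 0,"dz": 0,"spin": 0},
  {"grip": 1.5,"dx": 0,"dy": 0.05,"dz": 0,"spin": 0},
  {"grip": 1.5,"dx": 0,"dy": 0.1,"dz": 0,"spin": 0},
  {"grip": 1.5,"dx": 0,"dy": 0.1,"dz": 0,"spin": 0},
])

```text
time: 15.5
position: [0.5739, 0.1114, 0.0649]
orientation: [[-0.005, 0.264, 0.965], [-0.004, 0.965, -0.264], [-1.0, -0.005, -0.004]]
force: [-3.2, -10.3, 0.4]
width: 0.221
```

```bash
python3 b.py; python3 look.py g | tail -4
```

```text
go along 15.0 dH -0.53 dZ -0.1
org along -65.0 dH -0.4 dZ -0.86
nogo along -131.0 dH -0.29 dZ -1.49
t 15.5 gauge deg 74.69 pitch 0.0095 F A/H/Z [-10.8  -0.4   0.4] w 0.221 torque [-1.59  0.41 -0.01] x [-0.005 -0.004 -1.   ]
go 9 maxz [0.0795 0.0808 0.0828] h range [-0.0238  0.0233]
cap+ 15 maxz [0.0766 0.077  0.0804] h range [-0.0212  0.0227]
cap- 37 maxz [0.0823 0.0824 0.0827] h range [-0.0171  0.0126]
nogo 47 maxz [0.0789 0.0796 0.0802] h range [-0.0163  0.0098]h.py:24: RuntimeWarning: All-NaN slice encountered
  p['range_z']=np.nan_to_num(np.nanmedian(z,0)); return p
```

The shoulder is home: the tip stops at 15.0 mm along the bore, exactly as expected, with an axial reaction of 10.8 N and no lateral force. I'll hold it there briefly and then draw out.

Request:
apply_moves([
  {"grip": 1.5,"dx": 0,"dy": 0.03,"dz": 0,"spin": 0},
  {"grip": 1.5,"dx": 0,"dy": 0.03,"dz": 0,"spin": 0},
  {"grip": 1.5,"dx": 0,"dy": 0.03,"dz": 0,"spin": 0},
  {"grip": 1.5,"dx": 0,"dy": 0.03,"dz": 0,"spin": 0},
  {"grip": 1.5,"dx": 0,"dy": 0.03,"dz": 0,"spin": 0},
])

```text
time: 16.1
position: [0.574, 0.1113, 0.0651]
orientation: [[-0.006, 0.264, 0.964], [-0.007, 0.964, -0.264], [-1.0, -0.008, -0.004]]
force: [-2.1, -5.7, -0.4]
width: 0.222
```

Request:
apply_moves([
  {"grip": 1.5,"dx": 0,"dy": 0,"dz": 0,"spin": 0},
  {"grip": 1.5,"dx": 0,"dy": 0,"dz": 0,"spin": 0},
  {"grip": 1.5,"dx": 0,"dy": -0.1,"dz": 0,"spin": 0},
  {"grip": 1.5,"dx": 0,"dy": -0.15,"dz": 0,"spin": 0},
  {"grip": 1.5,"dx": 0,"dy": 0,"dz": 0,"spin": 0},
])

```text
time: 16.6
position: [0.5735, 0.1097, 0.0651]
orientation: [[-0.005, 0.264, 0.965], [-0.005, 0.965, -0.264], [-1.0, -0.007, -0.004]]
force: [-1.5, -1.4, -3.1]
width: 0.223
```

```bash
python3 b.py
```

```text
go along 13.2 dH -0.49 dZ 0.0
org along -66.8 dH -0.35 dZ -0.66
nogo along -132.8 dH -0.24 dZ -1.21
t 16.6 gauge deg 74.7 pitch 0.0083 F A/H/Z [-1.7 -1.1 -3.1] w 0.223 torque [-0.01  0.11  0.02] x [-0.005 -0.005 -1.   ]
```

Request:
apply_moves([
  {"grip": 1.5,"dx": 0,"dy": -0.2,"dz": 0,"spin": 0},
  {"grip": 1.5,"dx": 0,"dy": -0.2,"dz": 0,"spin": 0},
  {"grip": 1.5,"dx": 0,"dy": -0.2,"dz": 0,"spin": 0},
  {"grip": 1.5,"dx": 0,"dy": -0.2,"dz": 0,"spin": 0},
  {"grip": 1.5,"dx": 0,"dy": -0.2,"dz": 0,"spin": 0},
])

```text
time: 17.1
position: [0.5708, 0.0997, 0.0651]
orientation: [[-0.005, 0.264, 0.965], [-0.005, 0.965, -0.264], [-1.0, -0.006, -0.004]]
force: [-0.6, 0.8, -2.9]
width: 0.218
```

```bash
python3 b.py
```

```text
go along 2.9 dH -0.5 dZ 0.03
org along -77.1 dH -0.34 dZ -0.68
nogo along -143.1 dH -0.2 dZ -1.26
t 17.1 gauge deg 74.72 pitch 0.0089 F A/H/Z [ 0.7 -0.8 -2.9] w 0.218 torque [0.12 0.04 0.01] x [-0.005 -0.005 -1.   ]
```

Request:
apply_moves([
  {"grip": 1.5,"dx": 0,"dy": -0.3,"dz": 0,"spin": 0},
  {"grip": 1.5,"dx": 0,"dy": -0.3,"dz": 0,"spin": 0},
  {"grip": 1.5,"dx": 0,"dy": -0.4,"dz": 0,"spin": 0},
  {"grip": 1.5,"dx": 0,"dy": -0.4,"dz": 0,"spin": 0},
  {"grip": 1.5,"dx": 0,"dy": -0.4,"dz": 0,"spin": 0},
])

```text
time: 17.6
position: [0.5656, 0.0807, 0.0652]
orientation: [[-0.005, 0.264, 0.965], [-0.005, 0.965, -0.264], [-1.0, -0.006, -0.003]]
force: [-0.7, 0.1, -3.9]
width: 0.22
```

Request:
apply_moves([
  {"grip": 1.5,"dx": 0,"dy": -0.7,"dz": 0,"spin": 0},
  {"grip": 1.5,"dx": 0,"dy": -1,"dz": 0,"spin": 0},
  {"grip": 1.5,"dx": 0,"dy": -1,"dz": 0,"spin": 0},
  {"grip": 1.5,"dx": -0.5,"dy": 0,"dz": 0,"spin": 0},
  {"grip": 1.5,"dx": -2,"dy": 0,"dz": 0,"spin": 0},
])

```text
time: 18.1
position: [0.5563, 0.0512, 0.0891]
orientation: [[-0.01, 0.265, 0.964], [-0.005, 0.964, -0.265], [-1.0, -0.008, -0.008]]
force: [0.2, 0.2, -2.1]
width: 0.222
```

```bash
python3 b.py
python3 - <<'E'
from h import *
# far-side pose: gauge origin beyond the +A face, no-go tip 15 mm off
c0=np.array([.5932,.1735,.07]); th=np.radians(74.6); A=np.array([np.cos(th),np.sin(th),0]); H=np.array([np.sin(th),-np.cos(th),0])
x=c0-.0022*H+A*(.015+.015+.066); print(x)
to(x[0],x[1],.165,-15.3)
E
```

```text
go along -47.8 dH -1.42 dZ 23.91
org along -127.8 dH -1.37 dZ 23.33
nogo along -193.8 dH -1.34 dZ 22.84
t 18.1 gauge deg 74.63 pitch 0.0073 F A/H/Z [ 0.3  0.1 -2.1] w 0.222 torque [-0.02 -0.03 -0.01] x [-0.01  -0.005 -1.   ]
[0.61657238 0.26663738 0.07      ]
t 18.1 pos [0.5563 0.0512 0.0891] F [ 0.2  0.2 -2.1] w 0.222
[[-0.01, 0.265, 0.964], [-0.005, 0.964, -0.265], [-1.0, -0.008, -0.008]] [ 0.01  0.58  1.74 -0.01  0.83  0.28]
dx,dy,dz now [-7.76 22.32  0.04] after spin [-7.76 22.32  0.07] spin -0.07 psi -15.37
```

Request:
apply_moves([
  {"grip": 1.5,"dx": -2,"dy": 0,"dz": 0,"spin": 0},
  {"grip": 1.5,"dx": -2,"dy": 0,"dz": 0,"spin": 0},
  {"grip": 1.5,"dx": -2,"dy": 0,"dz": 0,"spin": 0},
  {"grip": 1.5,"dx": -2,"dy": 0,"dz": 0,"spin": 0},
  {"grip": 1.5,"dx": 0,"dy": 0,"dz": 0,"spin": 0},
])

```text
time: 18.6
position: [0.5578, 0.051, 0.1759]
orientation: [[-0.005, 0.266, 0.964], [-0.005, 0.964, -0.266], [-1.0, -0.006, -0.004]]
force: [-0.3, 0.3, -3.6]
width: 0.219
```

Run:
```python
from h import *
x=np.array([.6166,.2666])
to(x[0],x[1],.165,-15.3)
for n in('top','side'):
    X=cloud(pickle.load(open(n+'A.pkl','rb'))).reshape(-1,3); X=X[~np.isnan(X[:,0])]
    r=X[:,:2]-[.5932,.1735]; th=np.radians(74.6); a=r@[np.cos(th),np.sin(th)]; h=r@[np.sin(th),-np.cos(th)]
    m=(a>.055)&(a<.25)&(abs(h)<.12)&(X[:,2]>.012); print(n,m.sum(), np.c_[a[m],h[m],X[m,2]].min(0).round(3) if m.any() else '', np.c_[a[m],h[m],X[m,2]].max(0).round(3) if m.any() else '')
```

```text
t 18.6 pos [0.5578 0.051  0.1759] F [-0.3  0.3 -3.6] w 0.219
[[-0.005, 0.266, 0.964], [-0.005, 0.964, -0.266], [-1.0, -0.006, -0.004]] [ 0.01  0.46  1.69 -0.01  1.    0.28]
dx,dy,dz now [ 0.95 22.35 -0.07] after spin [ 9.500e-01  2.235e+01 -2.000e-02] spin -0.14 psi -15.44
top 79 [ 0.202 -0.059  0.012] [0.249 0.025 0.017]
side 54 [ 0.202 -0.07   0.012] [0.25  0.037 0.018]
```

Request:
apply_moves([
  {"grip": 1.5,"dx": 0,"dy": 2,"dz": 0,"spin": 0},
  {"grip": 1.5,"dx": 0,"dy": 4,"dz": 0,"spin": 0},
  {"grip": 1.5,"dx": 0,"dy": 4,"dz": 0,"spin": 0},
  {"grip": 1.5,"dx": 0,"dy": 4,"dz": 0,"spin": 0},
  {"grip": 1.5,"dx": 0,"dy": 4,"dz": 0,"spin": 0},
])

```text
time: 19.1
position: [0.6058, 0.2254, 0.1713]
orientation: [[-0.008, 0.273, 0.962], [-0.006, 0.962, -0.273], [-1.0, -0.009, -0.006]]
force: [-0.5, -0.3, -3.0]
width: 0.224
```

Request:
apply_moves([
  {"grip": 1.5,"dx": 0,"dy": 2.5,"dz": 0,"spin": 0},
  {"grip": 1.5,"dx": 0,"dy": 1.5,"dz": 0,"spin": 0},
  {"grip": 1.5,"dx": 0,"dy": 0.7,"dz": 0,"spin": 0},
  {"grip": 1.5,"dx": 0,"dy": 0,"dz": 0,"spin": 0},
  {"grip": 1.5,"dx": 0,"dy": 0,"dz": 0,"spin": 0},
])

```text
time: 19.6
position: [0.6171, 0.2761, 0.1645]
orientation: [[-0.014, 0.269, 0.963], [-0.008, 0.963, -0.269], [-1.0, -0.011, -0.011]]
force: [0.1, -0.7, -4.2]
width: 0.221
```

```bash
python3 b.py -2.2 -3.5; python3 -c "
from h import *
to(.6166,.2666,.066,-15.3)"
```

```text
go along 185.2 dH -1.7 dZ 98.93
org along 105.2 dH -1.98 dZ 98.65
nogo along 39.2 dH -2.21 dZ 98.41
t 19.6 gauge deg 74.4 pitch 0.0035 F A/H/Z [-0.6  0.3 -4.2] w 0.221 torque [-0.03  0.02 -0.01] x [-0.014 -0.008 -1.   ]
t 19.6 pos [0.6171 0.2761 0.1645] F [ 0.1 -0.7 -4.2] w 0.221
[[-0.014, 0.269, 0.963], [-0.008, 0.963, -0.269], [-1.0, -0.011, -0.011]] [ 0.35  0.67  1.35 -0.    1.13  0.63]
dx,dy,dz now [ 9.86 -0.81  0.32] after spin [ 9.86 -0.82  0.31] spin -0.3 psi -15.6
```

Request:
apply_moves([
  {"grip": 1.5,"dx": 1,"dy": 0,"dz": 0.2,"spin": -0.3},
  {"grip": 1.5,"dx": 1.5,"dy": 0,"dz": 0,"spin": 0},
  {"grip": 1.5,"dx": 1.5,"dy": 0,"dz": 0,"spin": 0},
  {"grip": 1.5,"dx": 1.5,"dy": 0,"dz": 0,"spin": 0},
  {"grip": 1.5,"dx": 1.2,"dy": 0,"dz": 0,"spin": 0},
])

```text
time: 20.1
position: [0.6183, 0.2718, 0.0925]
orientation: [[-0.014, 0.266, 0.964], [-0.008, 0.964, -0.266], [-1.0, -0.011, -0.011]]
force: [-0.4, 0.5, -3.4]
width: 0.222
```

Request:
apply_moves([
  {"grip": 1.5,"dx": 1,"dy": 0,"dz": 0,"spin": 0},
  {"grip": 1.5,"dx": 0.7,"dy": 0,"dz": 0,"spin": 0},
  {"grip": 1.5,"dx": 0.3,"dy": 0,"dz": 0,"spin": 0},
  {"grip": 1.5,"dx": 0,"dy": 0,"dz": 0,"spin": 0},
  {"grip": 1.5,"dx": 0,"dy": 0,"dz": 0,"spin": 0},
])

```text
time: 20.6
position: [0.6172, 0.2713, 0.0682]
orientation: [[-0.017, 0.266, 0.964], [-0.009, 0.964, -0.266], [-1.0, -0.013, -0.014]]
force: [-0.0, -0.3, -3.2]
width: 0.221
```

```bash
python3 b.py -2.2 -3.5
```

```text
go along 180.7 dH -0.57 dZ 2.47
org along 100.7 dH -0.65 dZ 2.33
nogo along 34.7 dH -0.71 dZ 2.21
t 20.6 gauge deg 74.54 pitch 0.0017 F A/H/Z [-0.3  0.  -3.2] w 0.221 torque [0.01 0.03 0.  ] x [-0.017 -0.009 -1.   ]
```

Request:
apply_moves([
  {"grip": 1.5,"dx": 0.2,"dy": -0.3,"dz": 0.05,"spin": 0},
  {"grip": 1.5,"dx": 0,"dy": -0.3,"dz": 0,"spin": 0},
  {"grip": 1.5,"dx": 0,"dy": -0.3,"dz": 0,"spin": 0},
  {"grip": 1.5,"dx": 0,"dy": -0.3,"dz": 0,"spin": 0},
  {"grip": 1.5,"dx": 0,"dy": 0,"dz": 0,"spin": 0},
])

```text
time: 21.1
position: [0.6151, 0.2587, 0.0681]
orientation: [[-0.014, 0.266, 0.964], [-0.008, 0.964, -0.266], [-1.0, -0.012, -0.011]]
force: [0.7, 0.3, -4.0]
width: 0.223
```

```bash
python3 b.py -2.2 -3.5
python3 - <<'E'
from h import *
for n in ['side','top']:
    p=avg(n,3); s=ctrl.sense(); o=np.array(s['position']); th=np.radians(74.6); A=np.array([np.cos(th),np.sin(th),0]); H=np.array([np.sin(th),-np.cos(th),0])
    X=cloud(p).reshape(-1,3); X=X[~np.isnan(X[:,0])]; r=X-o; a=r@A; h=r@H; z=X[:,2]
    for lo,hi,nm in [(.052,.08,'go'),(.036,.05,'cap+'),(-.05,-.036,'cap-'),(-.064,-.052,'nogo')]:
        m=(a>lo)&(a<hi)&(abs(h)<.022)&(z>.05)&(z<.09)
        if m.sum()>4: print(n,nm,m.sum(),'maxz',np.round(np.sort(z[m])[-4:],4),'h range',np.round([h[m].min(),h[m].max()],4))
    q=proj(p,o-.03*A)[0].astype(int)
    im=np.clip(p['image'][q[1]-36:q[1]+36,q[0]-36:q[0]+36]*1.5,0,255).astype(np.uint8)
    I=np.hstack([I,im]) if n=='top' else im
save('h',cv2.resize(I,(800,400),interpolation=cv2.INTER_CUBIC))
E
```

```text
go along 168.0 dH 0.71 dZ 2.46
org along 88.0 dH 0.63 dZ 2.19
nogo along 22.0 dH 0.57 dZ 1.97
t 21.1 gauge deg 74.55 pitch 0.0033 F A/H/Z [ 0.4  0.6 -4. ] w 0.223 torque [0.05 0.02 0.03] x [-0.014 -0.008 -1.   ]
side cap- 33 maxz [0.0848 0.0853 0.0856 0.0874] h range [-0.0134  0.0144]
side nogo 18 maxz [0.0818 0.0819 0.0831 0.0858] h range [-0.0151  0.0156]
top cap- 53 maxz [0.085  0.0851 0.0853 0.0867] h range [-0.0149  0.016 ]
top nogo 46 maxz [0.0825 0.0825 0.0838 0.0851] h range [-0.0139  0.014 ]
```

View pics/h.png

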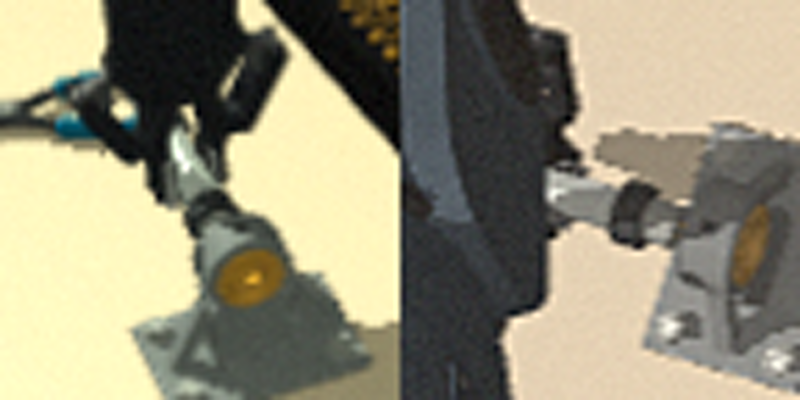

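Request:
apply_moves([
  {"grip": 1.5,"dx": 0.15,"dy": 0,"dz": -0.05,"spin": 0},
  {"grip": 1.5,"dx": 0.05,"dy": 0,"dz": 0,"spin": 0},
  {"grip": 1.5,"dx": 0,"dy": -0.15,"dz": 0,"spin": 0},
  {"grip": 1.5,"dx": 0,"dy": -0.15,"dz": 0,"spin": 0},
  {"grip": 1.5,"dx": 0,"dy": 0,"dz": 0,"spin": 0},
])

```text
time: 21.9
position: [0.6135, 0.2565, 0.0655]
orientation: [[-0.014, 0.265, 0.964], [-0.008, 0.964, -0.266], [-1.0, -0.012, -0.012]]
force: [0.5, 1.2, -3.9]
width: 0.218
```

```bash
python3 b.py -2.2 -3.5
```

```text
go along 165.4 dH -0.28 dZ -0.15
org along 85.4 dH -0.28 dZ -0.4
nogo along 19.4 dH -0.28 dZ -0.61
t 21.9 gauge deg 74.6 pitch 0.0032 F A/H/Z [ 1.3  0.2 -3.9] w 0.218 torque [-0.03 -0.01 -0.01] x [-0.014 -0.008 -1.   ]
```

Request:
apply_moves([
  {"grip": 1.5,"dx": -0.05,"dy": -0.1,"dz": 0.02,"spin": 0},
  {"grip": 1.5,"dx": 0,"dy": -0.1,"dz": 0,"spin": 0},
  {"grip": 1.5,"dx": 0,"dy": -0.1,"dz": 0,"spin": 0},
  {"grip": 1.5,"dx": 0,"dy": -0.1,"dz": 0,"spin": 0},
  {"grip": 1.5,"dx": 0,"dy": 0,"dz": 0,"spin": 0},
])

```text
time: 22.4
position: [0.6127, 0.2522, 0.0663]
orientation: [[-0.014, 0.266, 0.964], [-0.008, 0.964, -0.266], [-1.0, -0.012, -0.011]]
force: [0.6, 0.1, -3.6]
width: 0.22
```

```bash
python3 b.py -2.2 -3.5
```

```text
go along 161.0 dH 0.11 dZ 0.67
org along 81.0 dH 0.1 dZ 0.4
nogo along 15.0 dH 0.09 dZ 0.18
t 22.4 gauge deg 74.59 pitch 0.0033 F A/H/Z [ 0.2  0.6 -3.6] w 0.22 torque [-0.04 -0.04 -0.02] x [-0.014 -0.008 -1.   ]
```

Aligned with the bore, and the tip is at the face plane. Advancing into the lead-in.

Request:
apply_moves([
  {"grip": 1.5,"dx": 0,"dy": -0.08,"dz": 0,"spin": 0},
  {"grip": 1.5,"dx": 0,"dy": -0.07,"dz": 0,"spin": 0},
  {"grip": 1.5,"dx": 0,"dy": -0.07,"dz": 0,"spin": 0},
  {"grip": 1.5,"dx": 0,"dy": 0,"dz": 0,"spin": 0},
  {"grip": 1.5,"dx": 0,"dy": 0,"dz": 0,"spin": 0},
])

```text
time: 22.9
position: [0.612, 0.2499, 0.0663]
orientation: [[-0.014, 0.266, 0.964], [-0.008, 0.964, -0.266], [-1.0, -0.012, -0.011]]
force: [0.0, 1.7, -2.8]
width: 0.223
```

```bash
python3 b.py -2.2 -3.5
```

```text
go along 158.6 dH 0.09 dZ 0.65
org along 78.6 dH 0.07 dZ 0.39
nogo along 12.6 dH 0.05 dZ 0.17
t 22.9 gauge deg 74.59 pitch 0.0033 F A/H/Z [ 1.6 -0.4 -2.8] w 0.223 torque [ 0.06 -0.04 -0.04] x [-0.014 -0.008 -1.   ]
```

Request:
apply_moves([
  {"grip": 1.5,"dx": 0,"dy": -0.05,"dz": 0,"spin": 0},
  {"grip": 1.5,"dx": 0,"dy": -0.05,"dz": 0,"spin": 0},
  {"grip": 1.5,"dx": 0,"dy": -0.05,"dz": 0,"spin": 0},
  {"grip": 1.5,"dx": 0,"dy": -0.05,"dz": 0,"spin": 0},
  {"grip": 1.5,"dx": 0,"dy": -0.07,"dz": 0,"spin": 0},
])

```text
time: 23.4
position: [0.6117, 0.2486, 0.0667]
orientation: [[-0.012, 0.266, 0.964], [-0.006, 0.964, -0.266], [-1.0, -0.009, -0.01]]
force: [1.5, 6.1, -5.8]
width: 0.224
```

```bash
python3 b.py -2.2 -3.5
```

```text
go along 157.3 dH 0.17 dZ 1.26
org along 77.3 dH 0.15 dZ 0.76
nogo along 11.3 dH 0.13 dZ 0.35
t 23.4 gauge deg 74.58 pitch 0.0063 F A/H/Z [ 6.3 -0.2 -5.8] w 0.224 torque [ 1.03 -0.14 -0.08] x [-0.012 -0.006 -1.   ]
```

Request:
apply_moves([
  {"grip": 1.5,"dx": 0.03,"dy": -0.05,"dz": 0,"spin": 0},
  {"grip": 1.5,"dx": 0,"dy": -0.06,"dz": 0,"spin": 0},
  {"grip": 1.5,"dx": 0,"dy": -0.07,"dz": 0,"spin": 0},
  {"grip": 1.5,"dx": 0,"dy": -0.07,"dz": 0,"spin": 0},
  {"grip": 1.5,"dx": 0,"dy": -0.07,"dz": 0,"spin": 0},
])

```text
time: 23.9
position: [0.6118, 0.2486, 0.0672]
orientation: [[-0.008, 0.266, 0.964], [-0.0, 0.964, -0.266], [-1.0, -0.003, -0.008]]
force: [1.0, 6.3, -4.1]
width: 0.22
```

```bash
python3 b.py -2.2 -3.5
```

```text
go along 157.3 dH 0.16 dZ 2.26
org along 77.3 dH 0.15 dZ 1.26
nogo along 11.3 dH 0.14 dZ 0.43
t 23.9 gauge deg 74.59 pitch 0.0125 F A/H/Z [ 6.4 -0.7 -4.1] w 0.22 torque [ 1.   -0.23  0.01] x [-0.008 -0.    -1.   ]
```

Request:
apply_moves([
  {"grip": 1.5,"dx": 0.03,"dy": -0.04,"dz": 0,"spin": 0},
  {"grip": 1.5,"dx": 0.02,"dy": -0.04,"dz": 0,"spin": 0},
  {"grip": 1.5,"dx": 0,"dy": -0.04,"dz": 0,"spin": 0},
  {"grip": 1.5,"dx": 0,"dy": -0.04,"dz": 0,"spin": 0},
  {"grip": 1.5,"dx": 0,"dy": 0,"dz": 0,"spin": 0},
])

```text
time: 24.4
position: [0.6117, 0.2487, 0.0672]
orientation: [[-0.006, 0.266, 0.964], [0.002, 0.964, -0.265], [-1.0, 0.001, -0.006]]
force: [0.4, 2.9, -5.2]
width: 0.221
```

```bash
python3 b.py -2.2 -3.5
```

```text
go along 157.4 dH 0.1 dZ 2.55
org along 77.4 dH 0.11 dZ 1.3
nogo along 11.4 dH 0.11 dZ 0.26
t 24.4 gauge deg 74.6 pitch 0.0157 F A/H/Z [ 2.9 -0.4 -5.2] w 0.221 torque [ 0.48 -0.1   0.  ] x [-0.006  0.002 -1.   ]
```

Request:
apply_moves([
  {"grip": 1.5,"dx": 0,"dy": 0.2,"dz": 0,"spin": 0},
  {"grip": 1.5,"dx": 0,"dy": 0.4,"dz": 0,"spin": 0},
  {"grip": 1.5,"dx": 0,"dy": 0.6,"dz": 0,"spin": 0},
  {"grip": 1.5,"dx": 0,"dy": 0.8,"dz": 0,"spin": 0},
  {"grip": 1.5,"dx": 0,"dy": 0.8,"dz": 0,"spin": 0},
])

```text
time: 24.9
position: [0.6192, 0.2756, 0.0668]
orientation: [[-0.008, 0.266, 0.964], [-0.0, 0.964, -0.266], [-1.0, -0.002, -0.008]]
force: [-0.3, -0.9, -4.2]
width: 0.218
```

Request:
apply_moves([
  {"grip": 1.5,"dx": -1,"dy": 0,"dz": 0,"spin": 0},
  {"grip": 1.5,"dx": -2.5,"dy": 0,"dz": 0,"spin": 0},
  {"grip": 1.5,"dx": -3,"dy": 0,"dz": 0,"spin": 0},
  {"grip": 1.5,"dx": -3,"dy": 0,"dz": 0,"spin": 0},
  {"grip": 1.5,"dx": -1.5,"dy": 0,"dz": 0,"spin": 0},
])

```text
time: 25.4
position: [0.6191, 0.2772, 0.1801]
orientation: [[-0.012, 0.264, 0.964], [-0.002, 0.964, -0.264], [-1.0, -0.005, -0.011]]
force: [0.4, -0.6, -2.8]
width: 0.223
```

```bash
python3 b.py -2.2 -3.5;  python3 -c "
from h import *
to(.504,-.212,.15,20)"
```

```text
go along 186.8 dH -0.5 dZ 114.98
org along 106.8 dH -0.39 dZ 114.22
nogo along 40.8 dH -0.3 dZ 113.59
t 25.4 gauge deg 74.68 pitch 0.0095 F A/H/Z [-0.5  0.6 -2.8] w 0.223 torque [ 0.05 -0.06 -0.03] x [-0.012 -0.002 -1.   ]
t 25.4 pos [0.6191 0.2772 0.1801] F [ 0.4 -0.6 -2.8] w 0.223
[[-0.012, 0.264, 0.964], [-0.002, 0.964, -0.264], [-1.0, -0.005, -0.011]] [0.35 0.66 1.34 0.   1.16 0.62]
dx,dy,dz now [  3.27 -50.2    1.86] after spin [  3.27 -42.04 -27.51] spin -35.32 psi -15.32
```

Request:
apply_moves([
  {"grip": 1.5,"dx": 0,"dy": -2,"dz": 0,"spin": 0},
  {"grip": 1.5,"dx": 0,"dy": -4,"dz": 0.2,"spin": 0},
  {"grip": 1.5,"dx": 0,"dy": -4,"dz": 0.2,"spin": 0},
  {"grip": 1.5,"dx": 0,"dy": -4,"dz": 0.2,"spin": 0},
  {"grip": 1.5,"dx": 0,"dy": -4,"dz": 0.2,"spin": 0},
])

```text
time: 25.9
position: [0.5799, 0.1012, 0.1883]
orientation: [[-0.002, 0.257, 0.966], [0.001, 0.966, -0.257], [-1.0, 0.0, -0.002]]
force: [-0.1, -0.9, -3.7]
width: 0.219
```

Request:
apply_moves([
  {"grip": 1.5,"dx": 0,"dy": -4,"dz": 0.2,"spin": 0},
  {"grip": 1.5,"dx": 0,"dy": -4,"dz": 0.2,"spin": 0},
  {"grip": 1.5,"dx": 0,"dy": -4,"dz": 0.2,"spin": 0},
  {"grip": 1.5,"dx": 0,"dy": -4,"dz": 0.2,"spin": 0},
  {"grip": 1.5,"dx": 0,"dy": -4,"dz": 0.2,"spin": 0},
])

```text
time: 26.4
position: [0.536, -0.1022, 0.1931]
orientation: [[0.003, 0.256, 0.967], [-0.001, 0.967, -0.256], [-1.0, 0.0, 0.003]]
force: [1.2, 0.1, -3.4]
width: 0.225
```

Request:
apply_moves([
  {"grip": 1.5,"dx": 0,"dy": -4,"dz": 0,"spin": 0},
  {"grip": 1.5,"dx": 0,"dy": -2,"dz": 0,"spin": 0},
  {"grip": 1.5,"dx": 0,"dy": 0,"dz": 0,"spin": -4},
  {"grip": 1.5,"dx": 0,"dy": 0,"dz": 0,"spin": -7},
  {"grip": 1.5,"dx": 0,"dy": 0,"dz": 0,"spin": -7},
])

```text
time: 26.9
position: [0.5187, -0.1685, 0.1977]
orientation: [[0.008, -0.058, 0.998], [-0.004, 0.998, 0.058], [-1.0, -0.004, 0.007]]
force: [0.3, 0.3, -3.3]
width: 0.224
```

Request:
apply_moves([
  {"grip": 1.5,"dx": 0,"dy": 0,"dz": 0,"spin": -7},
  {"grip": 1.5,"dx": 0,"dy": 0,"dz": 0,"spin": -7},
  {"grip": 1.5,"dx": 0,"dy": 0,"dz": 0,"spin": -3},
  {"grip": 1.5,"dx": 0,"dy": 0,"dz": 0,"spin": 0},
  {"grip": 1.5,"dx": 0,"dy": 0,"dz": 0,"spin": 0},
])

```text
time: 27.4
position: [0.519, -0.1689, 0.2017]
orientation: [[0.011, -0.36, 0.933], [-0.006, 0.933, 0.361], [-1.0, -0.009, 0.008]]
force: [-0.7, 0.3, -3.1]
width: 0.219
```

```bash
python3 -c "
from h import *
to(.5049,-.2116,.1,20.03)"
```

```text
t 27.4 pos [ 0.519  -0.1689  0.2017] F [-0.7  0.3 -3.1] w 0.219
[[0.011, -0.36, 0.933], [-0.006, 0.933, 0.361], [-1.0, -0.009, 0.008]] [-0.4   0.39  1.72 -0.    1.02 -0.77]
dx,dy,dz now [10.17 -3.39 -2.94] after spin [10.17 -3.44 -2.87] spin 1.1 psi 21.13
```

Request:
apply_moves([
  {"grip": 1.5,"dx": 1,"dy": -1.5,"dz": -1.2,"spin": 1},
  {"grip": 1.5,"dx": 1.5,"dy": -1.5,"dz": -1.2,"spin": 0},
  {"grip": 1.5,"dx": 1.5,"dy": -0.4,"dz": -0.4,"spin": 0},
  {"grip": 1.5,"dx": 1.5,"dy": 0,"dz": 0,"spin": 0},
  {"grip": 1.5,"dx": 1,"dy": 0,"dz": 0,"spin": 0},
])

```text
time: 27.9
position: [0.5065, -0.2129, 0.1381]
orientation: [[0.016, -0.336, 0.942], [-0.008, 0.942, 0.336], [-1.0, -0.013, 0.013]]
force: [0.4, -0.6, -3.2]
width: 0.223
```

Request:
apply_moves([
  {"grip": 1.5,"dx": 1,"dy": 0,"dz": 0,"spin": 0},
  {"grip": 1.5,"dx": 1,"dy": 0,"dz": 0,"spin": 0},
  {"grip": 1.5,"dx": 0.5,"dy": 0,"dz": 0,"spin": 0},
  {"grip": 1.5,"dx": 0,"dy": 0,"dz": 0,"spin": 0},
  {"grip": 1.5,"dx": 0,"dy": 0,"dz": 0,"spin": 0},
])

```text
time: 28.4
position: [0.5072, -0.2126, 0.1111]
orientation: [[0.016, -0.335, 0.942], [-0.008, 0.942, 0.335], [-1.0, -0.013, 0.012]]
force: [0.5, -0.2, -3.1]
width: 0.22
```

```bash
python3 -c "
from h import *
to(.5049,-.2116,.08,20.03)"
```

```text
t 28.4 pos [ 0.5072 -0.2126  0.1111] F [ 0.5 -0.2 -3.1] w 0.22
[[0.016, -0.335, 0.942], [-0.008, 0.942, 0.335], [-1.0, -0.013, 0.012]] [-0.48  0.52  1.77  0.    0.83 -0.82]
dx,dy,dz now [ 3.1   0.21 -0.22] after spin [ 3.1   0.21 -0.22] spin -0.46 psi 19.57
```

Request:
apply_moves([
  {"grip": 1.5,"dx": 1,"dy": 0.2,"dz": -0.2,"spin": -0.4},
  {"grip": 1.5,"dx": 1,"dy": 0,"dz": 0,"spin": 0},
  {"grip": 1.5,"dx": 0.8,"dy": 0,"dz": 0,"spin": 0},
  {"grip": 1.5,"dx": 0,"dy": 0,"dz": 0,"spin": 0},
  {"grip": 1.5,"dx": 0,"dy": 0,"dz": 0,"spin": 0},
])

```text
time: 28.9
position: [0.5052, -0.2115, 0.0811]
orientation: [[0.017, -0.342, 0.939], [-0.009, 0.94, 0.342], [-1.0, -0.014, 0.013]]
force: [0.4, -0.2, -3.7]
width: 0.226
```

```bash
python3 -c "
from h import *
to(.5049,-.2116,.0514,20.03)
for n in ('top','side'):
    p=avg(n,2); s=ctrl.sense(); o=np.array(s['position']); g=np.radians(110); A=np.array([np.cos(g),np.sin(g),0]); H=np.array([np.sin(g),-np.cos(g),0])
    X=cloud(p).reshape(-1,3); X=X[~np.isnan(X[:,0])]; r=X-o; a=r@A; h=r@H; z=X[:,2]
    for lo,hi,nm in [(.053,.078,'go'),(.037,.049,'cap+'),(-.049,-.037,'cap-'),(-.064,-.052,'nogo')]:
        m=(a>lo)&(a<hi)&(abs(h)<.022)&(z>.055)&(z<.11)
        if m.sum()>4: print(n,nm,m.sum(),'z90',np.round(np.quantile(z[m],.9),4),'h',np.round([h[m].min(),h[m].max()],4))
" 2>/dev/null
```

```text
t 28.9 pos [ 0.5052 -0.2115  0.0811] F [ 0.4 -0.2 -3.7] w 0.226
[[0.017, -0.342, 0.939], [-0.009, 0.94, 0.342], [-1.0, -0.014, 0.013]] [-0.48  0.57  1.79  0.    0.76 -0.83]
dx,dy,dz now [ 2.97  0.05 -0.07] after spin [ 2.97  0.05 -0.07] spin -0.01 psi 20.02
side go 58 z90 0.0913 h [-0.013   0.0065]
side cap+ 32 z90 0.099 h [-0.0171  0.0084]
side cap- 50 z90 0.0984 h [-0.0191  0.0126]
side nogo 34 z90 0.094 h [-0.0129  0.0069]
```

The caps read level (0.099 and 0.0984) and centred over the notches, so I'll lower into the rest.

Request:
apply_moves([
  {"grip": 1.5,"dx": 0.6,"dy": 0,"dz": -0.05,"spin": 0},
  {"grip": 1.5,"dx": 0.6,"dy": 0,"dz": 0,"spin": 0},
  {"grip": 1.5,"dx": 0.5,"dy": 0,"dz": 0,"spin": 0},
  {"grip": 1.5,"dx": 0.4,"dy": 0,"dz": 0,"spin": 0},
  {"grip": 1.5,"dx": 0,"dy": 0,"dz": 0,"spin": 0},
])

```text
time: 29.6
position: [0.5054, -0.2121, 0.0589]
orientation: [[0.018, -0.342, 0.94], [-0.009, 0.94, 0.342], [-1.0, -0.015, 0.014]]
force: [-0.2, -0.8, -3.5]
width: 0.22
```

```bash
python3 -c "
from h import *
to(.5049,-.2116,.0514,20.03)"
```

```text
t 29.6 pos [ 0.5054 -0.2121  0.0589] F [-0.2 -0.8 -3.5] w 0.22
[[0.018, -0.342, 0.94], [-0.009, 0.94, 0.342], [-1.0, -0.015, 0.014]] [-0.48  0.61  1.8   0.    0.71 -0.83]
dx,dy,dz now [ 0.75  0.08 -0.04] after spin [ 0.75  0.08 -0.04] spin -0.01 psi 20.02
```

Request:
apply_moves([
  {"grip": 1.5,"dx": 0.2,"dy": 0.05,"dz": -0.04,"spin": 0},
  {"grip": 1.5,"dx": 0.2,"dy": 0,"dz": 0,"spin": 0},
  {"grip": 1.5,"dx": 0.15,"dy": 0,"dz": 0,"spin": 0},
  {"grip": 1.5,"dx": 0.1,"dy": 0,"dz": 0,"spin": 0},
  {"grip": 1.5,"dx": 0,"dy": 0,"dz": 0,"spin": 0},
])

```text
time: 30.1
position: [0.5051, -0.2119, 0.052]
orientation: [[0.018, -0.342, 0.939], [-0.009, 0.94, 0.342], [-1.0, -0.015, 0.014]]
force: [-0.3, 0.0, -3.0]
width: 0.222
```

```bash
python3 -c "
from h import *
to(.5049,-.2116,.0514,20.03)"
```

```text
t 30.1 pos [ 0.5051 -0.2119  0.052 ] F [-0.3  0.  -3. ] w 0.222
[[0.018, -0.342, 0.939], [-0.009, 0.94, 0.342], [-1.0, -0.015, 0.014]] [-0.48  0.62  1.8   0.    0.7  -0.83]
dx,dy,dz now [ 0.06  0.03 -0.01] after spin [ 0.06  0.03 -0.01] spin -0.01 psi 20.02
```

Request:
apply_moves([
  {"grip": 1.5,"dx": 0.04,"dy": 0,"dz": 0,"spin": 0},
  {"grip": 1.5,"dx": 0.04,"dy": 0,"dz": 0,"spin": 0},
  {"grip": 1.5,"dx": 0.04,"dy": 0,"dz": 0,"spin": 0},
  {"grip": 1.5,"dx": 0.03,"dy": 0,"dz": 0,"spin": 0},
  {"grip": 1.5,"dx": 0,"dy": 0,"dz": 0,"spin": 0},
])

```text
time: 30.6
position: [0.5053, -0.212, 0.0515]
orientation: [[0.019, -0.342, 0.939], [-0.01, 0.939, 0.343], [-1.0, -0.015, 0.014]]
force: [-1.6, 0.4, -1.6]
width: 0.221
```

```bash
python3 -c "
from h import *
to(.5049,-.2116,.0514,20.03)"
```

```text
t 30.6 pos [ 0.5053 -0.212   0.0515] F [-1.6  0.4 -1.6] w 0.221
[[0.019, -0.342, 0.939], [-0.01, 0.939, 0.343], [-1.0, -0.015, 0.014]] [-0.48  0.62  1.8   0.    0.7  -0.83]
dx,dy,dz now [ 0.01  0.05 -0.02] after spin [ 0.01  0.05 -0.02] spin 0.0 psi 20.03
```

Request:
apply_moves([
  {"grip": 1.5,"dx": 0.03,"dy": 0,"dz": 0,"spin": 0},
  {"grip": 1.5,"dx": 0,"dy": 0,"dz": 0,"spin": 0},
  {"grip": 2.2,"dx": 0,"dy": 0,"dz": 0,"spin": 0},
  {"grip": 2.5,"dx": 0,"dy": 0,"dz": 0,"spin": 0},
  {"grip": 4,"dx": 0,"dy": 0,"dz": 0,"spin": 0},
])

```text
time: 31.1
position: [0.506, -0.2124, 0.0515]
orientation: [[0.021, -0.342, 0.939], [-0.011, 0.94, 0.342], [-1.0, -0.017, 0.016]]
force: [0.4, -0.4, 0.2]
width: 0.45
```

Request:
apply_moves([
  {"grip": 4.5,"dx": 0,"dy": 0,"dz": 0,"spin": 0},
  {"grip": 4.5,"dx": 0,"dy": 0,"dz": 0,"spin": 0},
  {"grip": 4.5,"dx": -0.5,"dy": 0,"dz": 0,"spin": 0},
  {"grip": 4.5,"dx": -1,"dy": 0,"dz": 0,"spin": 0},
  {"grip": 4.5,"dx": -1.5,"dy": 0,"dz": 0,"spin": 0},
])

```text
time: 31.6
position: [0.5048, -0.2117, 0.0817]
orientation: [[0.018, -0.342, 0.939], [-0.009, 0.94, 0.342], [-1.0, -0.015, 0.014]]
force: [-1.1, -0.7, 0.8]
width: 0.526
```

Request:
apply_moves([
  {"grip": 4.5,"dx": -2,"dy": 0,"dz": 0,"spin": 0},
  {"grip": 4.5,"dx": -3,"dy": 0,"dz": 0,"spin": 0},
  {"grip": 4.5,"dx": -4,"dy": 0,"dz": 0,"spin": 0},
  {"grip": 4.5,"dx": -4,"dy": 0,"dz": 0,"spin": 0},
  {"grip": 4.5,"dx": -2,"dy": 0,"dz": 0,"spin": 0},
])

```text
time: 32.1
position: [0.5009, -0.2098, 0.2405]
orientation: [[0.018, -0.342, 0.94], [-0.009, 0.94, 0.342], [-1.0, -0.015, 0.014]]
force: [-0.0, 0.2, 0.8]
width: 0.525
```

Request:
apply_moves([
  {"grip": 4.5,"dx": 0,"dy": 3,"dz": -2,"spin": 0},
  {"grip": 4.5,"dx": 0,"dy": 4,"dz": -2,"spin": 0},
  {"grip": 4.5,"dx": 0,"dy": 4,"dz": -2,"spin": 0},
  {"grip": 4.5,"dx": 0,"dy": 4,"dz": -1,"spin": 0},
  {"grip": 4.5,"dx": 0,"dy": 3,"dz": 0,"spin": 0},
])

```text
time: 32.6
position: [0.3708, -0.0632, 0.2427]
orientation: [[0.03, -0.338, 0.941], [-0.015, 0.941, 0.339], [-0.999, -0.025, 0.023]]
force: [0.7, -0.8, 0.1]
width: 0.522
```

```bash
python3 - <<'E' 2>/dev/null
from h import *
st()
for n in ('top','side'):
    p=avg(n,3); X=cloud(p).reshape(-1,3); X=X[~np.isnan(X[:,0])]
    g=X[np.hypot(X[:,0]-.504,X[:,1]+.212)<.1]; g=g[(g[:,2]>.045)&(g[:,2]<.09)]
    u=np.array([np.cos(np.radians(110)),np.sin(np.radians(110))]); r=g[:,:2]-[.504,-.212]; a=r@u
    for lo,hi,nm in [(.053,.078,'go'),(.037,.049,'cap+'),(-.03,.03,'hex'),(-.049,-.037,'cap-'),(-.064,-.052,'nogo')]:
        m=(a>lo)&(a<hi)
        if m.sum()>4: print(n,nm,m.sum(),'z90',np.round(np.quantile(g[m,2],.9),4),'h',np.round(np.quantile(r[m]@[u[1],-u[0]],[0,1]),4))
    print(n,'extent',a.min().round(4),a.max().round(4))
    q=proj(p,[.504,-.212,.05])[0].astype(int)
    im=np.clip(p['image'][q[1]-36:q[1]+36,q[0]-36:q[0]+36]*1.4,0,255).astype(np.uint8)
    I=np.hstack([I,im]) if n=='side' else im
save('k',cv2.resize(I,(800,400),interpolation=cv2.INTER_CUBIC))
E
```

```text
t 32.6 pos [ 0.3708 -0.0632  0.2427] F [ 0.7 -0.8  0.1] w 0.522
[[0.03, -0.338, 0.941], [-0.015, 0.941, 0.339], [-0.999, -0.025, 0.023]] [-0.29  0.01  2.08 -0.01  1.01 -0.63]
top go 65 z90 0.0622 h [-0.0087  0.0093]
top cap+ 69 z90 0.0682 h [-0.0248  0.0241]
top hex 170 z90 0.0636 h [-0.0097  0.0102]
top cap- 73 z90 0.0673 h [-0.0243  0.0245]
top nogo 38 z90 0.0629 h [-0.0102  0.0111]
top extent -0.0664 0.0792
side go 55 z90 0.0622 h [-0.0103  0.009 ]
side cap+ 56 z90 0.0679 h [-0.0272  0.0246]
side hex 168 z90 0.0634 h [-0.013   0.0108]
side cap- 54 z90 0.0681 h [-0.0249  0.024 ]
side nogo 36 z90 0.0631 h [-0.0108  0.01  ]
side extent -0.0681 0.079
```

View pics/k.png

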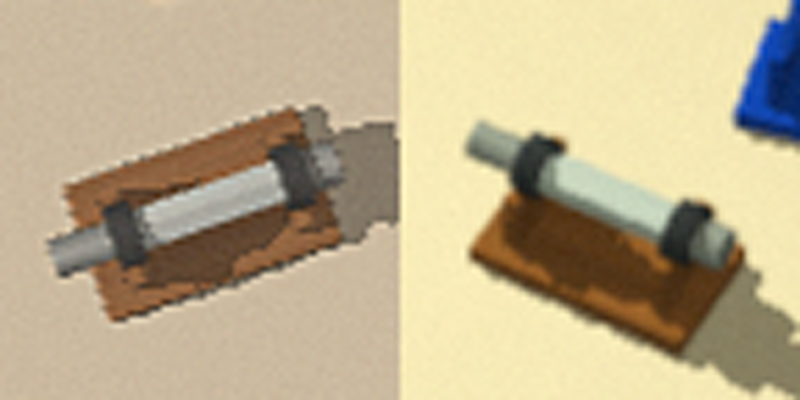

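The gauge lies level in both notches: caps at top view (125,235) and (292,175), cap heights within 1 mm, and the ends where they started. The arm is clear, so I'm handing in.

```bash
python3 -c "
from h import *
print(ctrl.job_done())"
```

```text
the job is handed in; nothing more can be done
None
```

The bushing passes: the go end went fully home and the no-go end was refused. The gauge is back in the wooden rest and the job was handed in at about 33 s, with no verdict reported.

- **Go end:** entered from the near face, off the housing's centre toward the eccentric bore found in the side picture. It stopped with the tip 30.0 mm past the face, where the cap should meet the bushing. The stop gave about 11 N axial reaction and almost no side force. I held it about a second and drew it out freely.
- **No-go end:** offered from the far face, within about 0.4 mm of the bore axis and within about 1° of square. It stopped 3.7 mm into the lead-in, against 3.0 mm expected for a 22 mm end, so that depth does not match exactly. About 6 N gave no further advance for about a second.
- **Return:** in both cameras the cap heights agree within 1 mm and the gauge's ends are within about 2 mm of their first positions. The arm is clear of everything. I did not re-measure the spool, dish and pliers, but the arm stayed well above them.

Two checks were weaker than I wanted. The gripper hid the go end during insertion, so that depth rests on arm position and force, not on a picture. The tool's tilt also drifted by up to about 2°, because the moves cannot correct it.

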